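# Rock the core out of the plaster mould

### The arm

A 7-joint arm with a two-finger parallel gripper is mounted at the origin on the work surface. World frame = base frame: x ahead of the robot, y to its left, z up, the work surface at z = 0. Lengths are in m, angles in rad, forces in N, time in s.
With the tool pointing down it reaches from about 0.425 to 0.925 m from the base axis. Payload 6.8 kg.
Tool frame: the origin (TCP) lies between the finger pads; the fingertips stand 22 mm ahead of it and the grasp point (between the pads) lies 3 mm ahead of it (bot.tip_reach is the distance from the TCP to the fingertips, in m); z points along the fingers, x is the direction in which the jaws open and shut, and the axes are right-handed (so a half turn about z gives the same grasp; the last joint's range is limited). The gripper opens to 85 mm and grips with 20 to 120 N. Pads are 22 mm wide; open, the fingers measure 114 mm over their backs; the gripper's body (76 mm by 85 mm) begins 54 mm behind the grasp point. The pads swing forward as they close: fully open they stand 13 mm farther back than shut.
Start: joints at [1.015, 0.477, 0.022, 1.555, -0.011, 1.109, -0.083], TCP at [0.292, -0.608, 0.253] pointing down, gripper open.
Joint ranges: [-2.96, 2.96], [-0.34, 2.1], [-1.41, 1.46], [0.24, 2.44], [-1.37, 4.51], [0.17, 1.92], [-2.96, 2.96]. Speed limits (rad/s): [2.39, 2.39, 3.14, 3.14, 3.14, 3.14, 3.14].

### API

Orientations are given as a unit quaternion [w, x, y, z].
In Python, from station import bot gives the robot as it stands.
- The arm moves only by the tool step_arm, never from a script. Its argument "targets" is a list of rows, each a list of 5 numbers: the shift along the tool's x, y, z in mm, then the turn about the tool's z in degrees, then the closure, from 0 (fully open) to 1 (shut). In form: [[dx, dy, dz, spin, jaw], ...]. A call has 1 to 20 rows; each row is the pose to reach, as a shift and turn from the pose commanded when the call began, along the tool's axes at that moment; what a row does not reach only later rows make up. A row lasts 1/12 s, in which the tool goes at most 41.7 mm and 7.16 degrees, less where a joint would pass 70% of its speed; a pose out of reach is approached as far as the arm can. A call with a gripper value outside its range is refused whole. The fingers move at their own pace and stop on an object; "newtons" is the grip in N (left out, the last holds). Time passes only in rows, so rows that repeat a pose let the fingers close. It gives the time, the measured TCP pose, the force and the opening at its end, in the units of the state.
- bot.get_obs(): the state, without advancing time (a new reading comes with each control period).
- bot.read_camera(name): name is "scene" or "side" or "wrist"; returns a dict with "frame" (420x560x3 uint8, red, green, blue), "z_map" (420x560 float32, m along the optical axis (not along the pixel's ray), 0 where there is no reading), "fov_y" (degrees; the focal length in pixels is half the picture's height over the tangent of half this angle, whatever the lens; pixels are square), "cx", "cy" (the principal point, pixels), "R" (3x3) and "t" (3): a world point X has camera coordinates R X + t. Camera axes: x right, y down, z forward; pixel columns grow to the right and rows downward; lengths in m; the calibration is good to about 2 mm. The wrist camera is an equidistant fisheye: a pixel r from the principal point sees the ray r / f radians off the axis. A picture is of the moment at which its call begins.
- bot.hand_in(): hands the job in, once; it reports no verdict.
The state is a dict: "t": time; "q": joint angles; "joint_vel": joint speeds; "joint_torque": joint torques, N m; "eef_pos": TCP position; "tool_rot": TCP orientation; "contact_force": force on the tool from outside, world axes, zero at the start; "torque": the same for the moment, N m; "gripper_width": opening from 0.0 (shut) to 1.0 (fully open).
Only numpy, scipy, OpenCV 4.12 (cv2) and the standard library are available. Lean on these libraries where they do the work, as an engineer would, in place of code of your own. Each camera call takes 0.05 s, during which the arm holds its last target.

### The job

Swing the clear hood of the mould slowly all the way up onto its stop and leave it there. Then take the stuck wooden core by its upright grip and rock it from side to side, to the left and then to the right several times over, easing it up a little with each swing until it comes free; do not pull it straight out, for the plaster mould must not be lifted in its case. Finish still holding the core upright in the gripper, clear of the mould and a centimetre or two above its opening, and leave the three pieces of pottery alone.

Things in the scene. Friction and masses are not known exactly. Their poses are not given: they have to be found in the camera images.
- case: Fixed brown wooden mould case, 150 x 190 x 65 mm; the white mould inside is level with its rim. Origin: on the table, straight below the middle of the mould's opening (and of the seated core). x points level away from the robot (within about 20 degrees) to the hood's hinge, y left along the case's longer side, z up. It spans x -63 to +87 mm, y -95 to +95 mm.
- mould (a joint): How far the white plaster mould (122 x 164 x 50 mm, 2 kg) is lifted in its case, in m: 0 = lying down. Only its weight (about 20 N) holds it. The core is pinched by rubber strips: each resists sliding with 13 to 20 N, so a straight pull takes 26 to 40 N and lifts the mould; when the core is rocked the two strips work against each other and little lift is needed.
- mould_mouth (a point): Middle of the mould's opening, level with its rim, 65 mm above the table. The cavity is 63 mm (case x) by 78 mm (case y), 28 mm deep, with a flat hard floor. A springy black rubber strip on each wall facing case y sits 7 mm below the rim, 4 mm out from the wall, against the core. Axes as the case's.
- hood (a joint): Angle of the clear hood with dark wooden edges (155 x 190 x 68 mm, 0.35 kg, open underneath) over the mould, in rad: 0 closed, 1.7 fully up on its stop; starts at 0 to 0.3. The hinge line runs along case y through point hood_hinge; opening swings the near edge up and away from the robot. The stiff hinge (0.4 N m) holds it wherever it is left.
- hood_hinge (a point): Middle of the hood's hinge line, fixed on the case, at case x = 92 mm, height 67 mm.
- hood_bar (a point): Middle of the hood's handle: a round brass bar 12 mm thick, 120 mm long along case y, 45 mm in front of the hood's near face (39 mm free for a finger), on brackets 55 mm either side of the middle. Closed, it lies 200 mm nearer than the hinge line and 36 mm above it. It can turn between fingers that close along case x, so the gripper can point down through the whole swing.
- core_grip (a point): Grip point of the wooden core (0.15 to 0.3 kg), 62 mm above its underside, 34 mm above the rim when seated. The grip is upright dark wood, 56 mm long in x, 20 mm thick in y, reaching from 40 to 82 mm above the underside; take it across the 20 mm. Rock it about its x axis, leaning the top to +y and -y by 6 to 9 degrees (the cavity allows about 11). Axes as the case's when seated.
- core_foot (a point): Middle of the core's flat underside; axes as core_grip's. Below the grip the core is a pale beech block 56 mm (x) by 70 mm (y) by 40 mm high; its lower 28 mm start in the cavity, underside on the floor, so the first lean must tip it up over a lower edge. The rubber strips let go once it is about 21 mm up.
- lidded_pot: Bystander: small grey lidded pot with a pale green lid, 80 mm across, 67 mm high. Origin under its centre.
- tea_cup: Bystander: grey open cup, 72 mm across, 60 mm high. Origin under its centre.
- vase: Bystander: small round brown vase, 84 mm across, 85 mm high. Origin under its centre.

How it is judged:
By the outcome, as a careful person would: the job done as asked, in the order asked, and still so for the second after the job is handed in, while the arm keeps its last pose, push and grip.
It also fails if it takes over 67 s, if anything falls off the work surface, if the arm or the gripper's body presses on something with over 40 N, if the wrist force passes 120 N, or if a joint passes its speed limit or range.

## Working session

There is one attempt and no reset: what is moved stays moved. The work goes in short steps, Python scripts to look and compute and a tool call to move; the robot and the scene stay as the last step left them, time stands still between calls to the robot, and variables do not carry over. Pictures are saved under pics/ and viewed, and the job is handed in when it is done.

Besides the shell and the picture viewer there is one more tool, called after "Emit:" as name([rows], argument=value, ...), one row to a line, values as JSON. step_arm: Moves the arm, as the interface text tells. Its arguments: {"type":"object","properties":{"targets":{"type":"array"},"newtons":{"type":"number"}},"required":["targets"]}

```bash
mkdir -p pics; ls
cat > h.py <<'E'
import numpy as np,cv2
from station import bot
def cam(n):
    c=bot.read_camera(n); np.savez('pics/_%s.npz'%n,**{k:c[k] for k in c}); return c
def load(n): return dict(np.load('pics/_%s.npz'%n))
def K(c):
    f=210/np.tan(np.radians(float(c['fov_y']))/2); return f
def px2w(c,u,v,z=None):
    # z None: depth map; else intersect plane z
    f=K(c); d=np.array([(u-c['cx'])/f,(v-c['cy'])/f,1.])
    R,t=c['R'],c['t']
    if z is None:
        zz=np.median(c['z_map'][int(v)-1:int(v)+2,int(u)-1:int(u)+2]); return R.T@(d*zz-t)
    o=-R.T@t; r=R.T@d; return o+r*(z-o[2])/r[2]
def w2px(c,X):
    p=c['R']@np.asarray(X)+c['t']; f=K(c); return p[0]/p[2]*f+c['cx'],p[1]/p[2]*f+c['cy']
def save(c,name,crop=None,s=1):
    im=c['frame'][:,:,::-1]
    if crop: a,b,d,e=crop; im=im[b:e,a:d]
    cv2.imwrite('pics/'+name,cv2.resize(im,None,fx=s,fy=s,interpolation=cv2.INTER_CUBIC))
E
python3 - <<'E'
from h import *
for n in ['scene','side']:
    c=cam(n); save(c,n+'0.png',s=1.4); print(n,c['fov_y'],-c['R'].T@c['t'])
print(bot.get_obs())
E
```

```text
pics
scene 42.28414400981539 [ 1.42870453 -0.42697174  0.71560786]
side 43.58911287728428 [0.44723871 0.58625219 0.94502447]
{'t': 0.1, 'q': array([ 1.01488909,  0.47773585,  0.02234703,  1.55631217, -0.01150095,
        1.10929464, -0.08308863]), 'joint_vel': array([ 2.11576600e-04, -1.78394944e-03,  3.91801695e-05, -3.53771250e-03,
        7.42843049e-04, -1.52817891e-03, -1.34908540e-03]), 'joint_torque': array([ 5.37100175e-03, -5.97758746e+01,  1.61434550e+00, -2.81950629e+01,
        1.29489176e-02,  4.98755457e-03, -4.49666902e-05]), 'eef_pos': array([ 0.29205361, -0.60801785,  0.25242771]), 'tool_rot': array([-3.80200690e-04,  8.46467326e-01, -5.32440052e-01, -7.16234249e-04]), 'contact_force': array([-0.40839688,  0.16930107,  0.95780127]), 'torque': array([ 0.02538041, -0.02778084,  0.01693966]), 'gripper_width': 1.0035768963055585}
```

View pics/scene0.png

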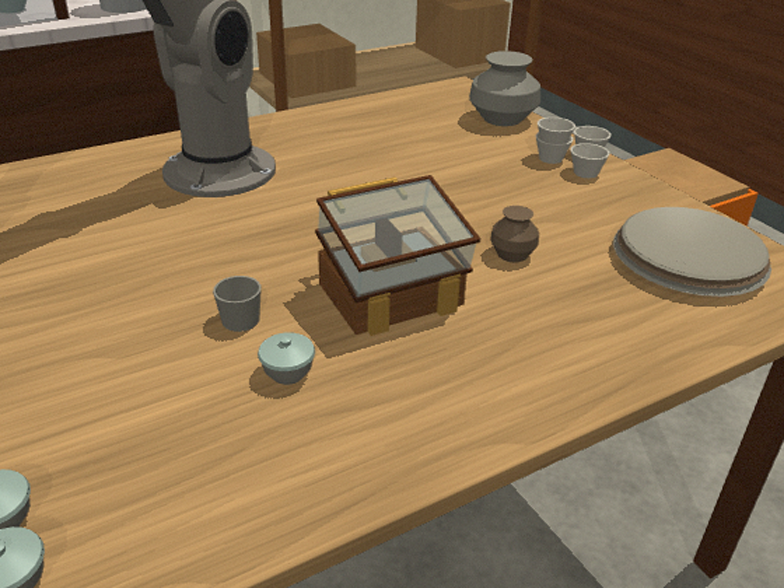

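View pics/side0.png

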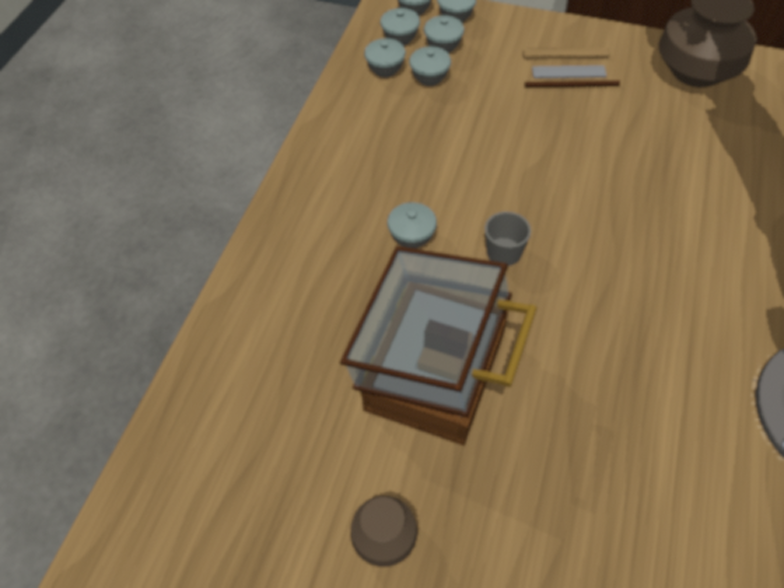

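Run:
```python
from h import *
c=load('scene'); save(c,'sc1.png',(200,110,360,250),4.5)
c=load('side'); save(c,'sd1.png',(230,165,400,325),4)
```

```text
(no output)
```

View pics/sc1.png

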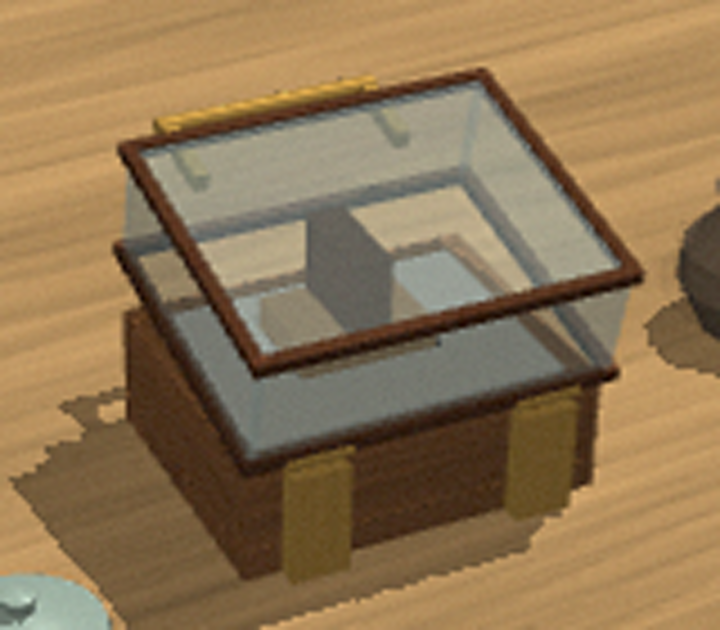

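View pics/sd1.png

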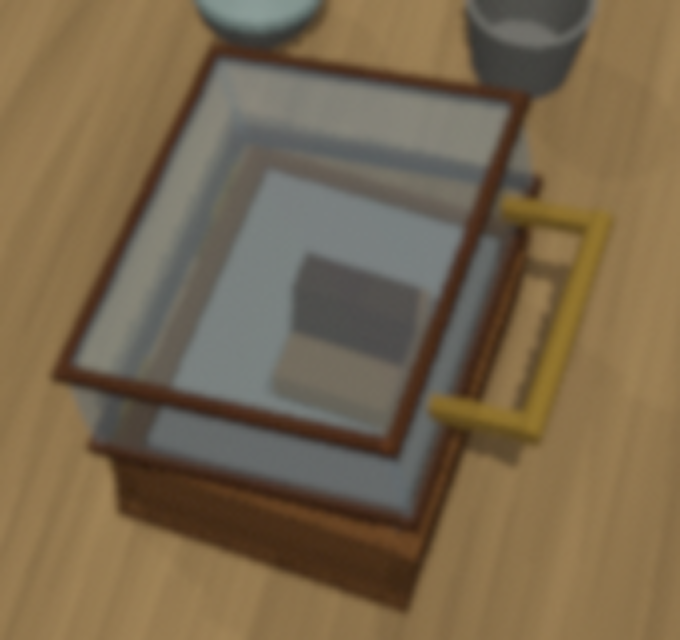

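```bash
cat > fit.py <<'E'
from h import *
from scipy.optimize import least_squares
S=load('scene');D=load('side')
sc=lambda a,b:(200+a/4.5,110+b/4.5)
sd=lambda a,b:(230+a/4,165+b/4)
pts=[(S,sc(245,578),(87,-95,0)),(S,sc(590,485),(87,95,0)),(S,sc(128,420),(-63,-95,0)),
(D,sd(405,610),(-63,95,0)),(D,sd(120,513),(87,95,0)),(D,sd(425,548),(-63,95,65))]
bar=[(S,sc(157,125),-60),(S,sc(375,83),60),(D,sd(533,428),60),(D,sd(602,222),-60)]
def tr(p,X):
    x,y,a=p[:3]; X=np.array(X)/1000.; c,s=np.cos(a),np.sin(a)
    return np.array([x+c*X[0]-s*X[1],y+s*X[0]+c*X[1],X[2]])
def barX(th,y):
    r=np.hypot(200,36);b=np.arctan2(36,200)+th
    return (92-r*np.cos(b),y,67+r*np.sin(b))
def res(p):
    o=[]
    for c,uv,X in pts: o+=list(np.subtract(w2px(c,tr(p,X)),uv))
    for c,uv,y in bar: o+=list(np.subtract(w2px(c,tr(p,barX(p[3],y))),uv))
    return o
if __name__=='__main__':
    r=least_squares(res,[.6,0,0,.2],x_scale=[.1,.1,.1,.1]);p=r.x
    print(p,np.degrees(p[2]));print(np.round(np.array(r.fun).reshape(-1,2),1))
    print('bar',tr(p,barX(p[3],0)),'barup',tr(p,barX(1.7,0)),'mouth',tr(p,(0,0,65)))
    np.save('p.npy',p)
    for th in (p[3],): print(px2w(D,*sd(567,325)))
E
python3 fit.py
```

```text
[ 0.54679672  0.09180042 -0.06061193  0.20348396] -3.4728076168665676
[[-0.9  0.4]
 [-0.3 -0.9]
 [-1.5 -1. ]
 [ 1.   0.8]
 [-0.8  0.4]
 [-1.9  2.2]
 [-1.   0.7]
 [-1.7  0. ]
 [-1.1  1.7]
 [-0.4 -2.2]]
bar [0.45037538 0.09765187 0.14267379] barup [0.69998373 0.08250407 0.26069456] mouth [0.54679672 0.09180042 0.065     ]
[0.44937342 0.10262051 0.14714914]
```

```bash
cat > go.py <<'E'
from h import *
from scipy.spatial.transform import Rotation as Ro
def go(X,yaw,verbose=1):
    """yaw deg of tool x in world"""
    o=bot.get_obs(); q=o['tool_rot']; R=Ro.from_quat([q[1],q[2],q[3],q[0]]).as_matrix()
    d=R.T@(np.array(X)-o['eef_pos'])*1000
    y0=np.degrees(np.arctan2(R[1,0],R[0,0])); s=-(((yaw-y0)+90)%180-90)
    if verbose: print('t',round(o['t'],2),'pos',o['eef_pos'].round(4),'yaw',round(y0,2),'d',d.round(1),'spin',round(s,2),'F',o['contact_force'].round(1),'w',round(o['gripper_width'],3),'q7',round(o['q'][6],2))
    return d,s
E
python3 -c "
from go import *
go([.4504,.0977,.25],-3.5)
S=load('scene')
for u,v in [(238,303),(287,358),(515,238)]: print(px2w(S,u/1.4,v/1.4))"
```

```text
t 0.1 pos [ 0.2921 -0.608   0.2524] yaw -64.34 d [-567.6 -448.3    3.3] spin -60.84 F [-0.4  0.2  1. ] w 1.004 q7 -0.08
[ 0.54528153 -0.1585408   0.05731484]
[ 0.685147   -0.14202269  0.04950699]
[0.58360812 0.3205933  0.05337613]
```

Emit:
step_arm([
  [-567.6,-448.3,0,-60.8,0.3],
  [-567.6,-448.3,0,-60.8,0.6],
  [-567.6,-448.3,0,-60.8,0.6],
  [-567.6,-448.3,0,-60.8,0.6],
  [-567.6,-448.3,0,-60.8,0.6],
  [-567.6,-448.3,0,-60.8,0.6],
  [-567.6,-448.3,0,-60.8,0.6],
  [-567.6,-448.3,0,-60.8,0.6],
  [-567.6,-448.3,0,-60.8,0.6],
  [-567.6,-448.3,0,-60.8,0.6],
  [-567.6,-448.3,0,-60.8,0.6],
  [-567.6,-448.3,0,-60.8,0.6],
  [-567.6,-448.3,0,-60.8,0.6],
  [-567.6,-448.3,0,-60.8,0.6],
  [-567.6,-448.3,0,-60.8,0.6],
  [-567.6,-448.3,0,-60.8,0.6],
  [-567.6,-448.3,0,-60.8,0.6],
  [-567.6,-448.3,0,-60.8,0.6],
  [-567.6,-448.3,0,-60.8,0.6],
  [-567.6,-448.3,0,-60.8,0.6],
], newtons=40)

```text
t: 1.77
eef_pos: [0.4503, 0.0979, 0.2529]
tool_rot: [0.0, 1.0, -0.03, -0.0]
contact_force: [-0.1, -0.6, 0.6]
gripper_width: 0.402
```

```bash
python3 -c "
from go import *
go([.4504,.0977,.25],-3.5)
c=cam('wrist'); save(c,'w1.png',s=1.4); print(c['fov_y'],c['cx'],c['cy'])
c=cam('side'); save(c,'sd2.png',s=1.4)"
```

```text
t 1.77 pos [0.4503 0.0979 0.2529] yaw -3.41 d [0.1 0.2 2.9] spin 0.09 F [-0.1 -0.6  0.6] w 0.402 q7 -0.54
65.70646984690485 277.1038570429047 213.60245622190087
```

View pics/w1.png

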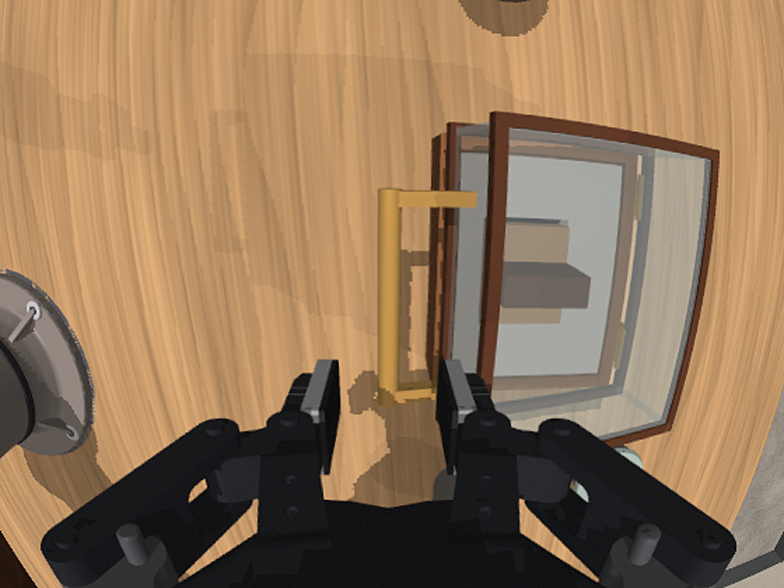

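View pics/sd2.png

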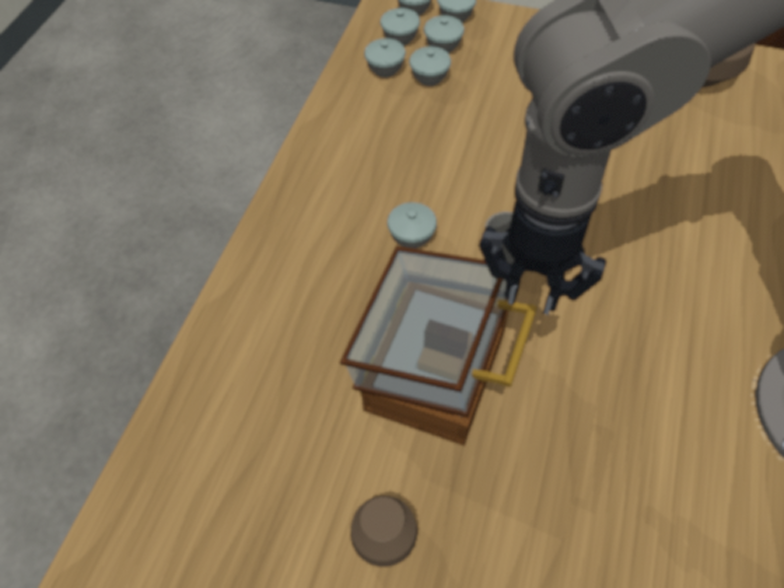

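```bash
cat >> h.py <<'E'
def wpx2w(c,u,v,z=None,zz=None):
    f=K(c); a,b=u-c['cx'],v-c['cy']; r=np.hypot(a,b)+1e-9; th=r/f
    d=np.array([a/r*np.tan(th),b/r*np.tan(th),1.]); R,t=c['R'],c['t']
    if z is None:
        if zz is None: zz=np.median(c['z_map'][int(v)-1:int(v)+2,int(u)-1:int(u)+2])
        return R.T@(d*zz-t)
    o=-R.T@t; rr=R.T@d; return o+rr*(z-o[2])/rr[2]
def ww2px(c,X):
    p=c['R']@np.asarray(X)+c['t']; f=K(c); n=np.hypot(p[0],p[1]); th=np.arctan2(n,p[2]); return c['cx']+p[0]/n*f*th,c['cy']+p[1]/n*f*th
E
python3 -c "
from fit import *
c=load('wrist'); f=lambda u,v:wpx2w(c,u/1.4,v/1.4).round(4)
for u,v in [(389,200),(389,250),(390,300),(392,350),(392,390)]: print('bar top',f(u,v))
for u,v in [(545,270),(580,285),(520,270)]: print('grip top',f(u,v))
p=np.load('p.npy')
for X in [barX(p[3],-60),barX(p[3],60),barX(p[3],0),(-28,0,119),(28,0,119)]: print(X,tr(p,X).round(4),np.multiply(ww2px(c,tr(p,X)),1.4).round(0))
save(c,'w1c.png',(240,60,520,340),2.8)
"
```

```text
bar top [0.454  0.155  0.1479]
bar top [0.4526 0.1299 0.1481]
bar top [0.4516 0.1037 0.1479]
bar top [0.451  0.0755 0.1476]
bar top [0.4497 0.0512 0.1475]
grip top [0.5305 0.118  0.1584]
grip top [0.5526 0.1078 0.1537]
grip top [0.5162 0.1194 0.1617]
(np.float64(-96.59872030617271), -60, np.float64(142.67379136051025)) [0.4467 0.0378 0.1427] [388. 407.]
(np.float64(-96.59872030617271), 60, np.float64(142.67379136051025)) [0.454  0.1575 0.1427] [389. 194.]
(np.float64(-96.59872030617271), 0, np.float64(142.67379136051025)) [0.4504 0.0977 0.1427] [388. 308.]
(-28, 0, 119) [0.5188 0.0935 0.119 ] [504. 296.]
(28, 0, 119) [0.5747 0.0901 0.119 ] [589. 296.]
```

View pics/w1c.png

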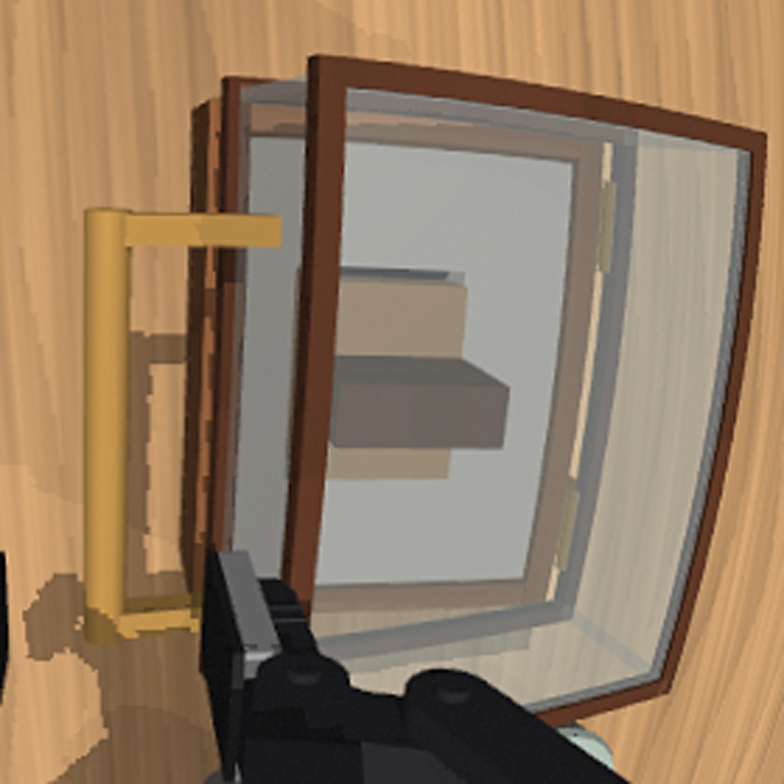

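Emit:
step_arm([
  [0.5,0,20,0,0.7],
  [0.5,0,40,0,0.7],
  [0.5,0,60,0,0.7],
  [0.5,0,75,0,0.7],
  [0.5,0,90,0,0.7],
  [0.5,0,100,0,0.7],
  [0.5,0,107,0,0.7],
  [0.5,0,107,0,0.7],
  [0.5,0,107,0,0.7],
])

```text
t: 2.62
eef_pos: [0.4512, 0.0968, 0.1465]
tool_rot: [0.0, 1.0, -0.031, -0.0]
contact_force: [-0.2, -0.2, -0.6]
gripper_width: 0.294
```

```bash
python3 -c "
from go import *
go([.4512,.0977,.145],-3.5)
c=cam('wrist'); save(c,'w2.png',s=1.4)"
```

```text
t 2.62 pos [0.4512 0.0968 0.1465] yaw -3.59 d [-0.1 -0.9  1.5] spin -0.09 F [-0.2 -0.2 -0.6] w 0.294 q7 -0.68
```

View pics/w2.png

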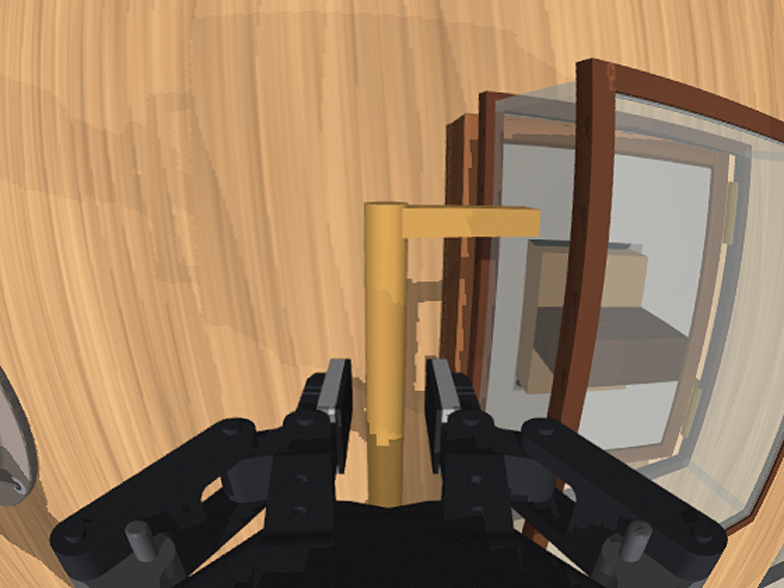

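Emit:
step_arm([
  [0,0,2,0,0.7],
  [0,0,2,0,0.8],
  [0,0,2,0,0.9],
  [0,0,2,0,1.0],
  [0,0,2,0,1.0],
  [0,0,2,0,1.0],
  [0,0,2,0,1.0],
], newtons=30)

```text
t: 3.25
eef_pos: [0.4502, 0.0973, 0.1442]
tool_rot: [0.0, 1.0, -0.031, -0.001]
contact_force: [-5.9, 0.4, 3.0]
gripper_width: 0.129
```

```bash
python3 -c "
from go import *
go([.4512,.0977,.145],-3.5)
r=203.2;b0=.3816
for i in range(0,76):
    b=b0+i*.02; print(i,(r*(np.cos(b0)-np.cos(b))).round(1),(-r*(np.sin(b)-np.sin(b0))).round(1),end=' | ')
"
```

```text
t 3.25 pos [0.4502 0.0973 0.1442] yaw -3.53 d [ 1.  -0.4 -0.8] spin -0.03 F [-5.9  0.4  3. ] w 0.129 q7 -0.68
0 0.0 -0.0 | 1 1.6 -3.8 | 2 3.2 -7.5 | 3 4.9 -11.2 | 4 6.7 -14.8 | 5 8.5 -18.4 | 6 10.4 -22.0 | 7 12.4 -25.6 | 8 14.5 -29.1 | 9 16.6 -32.5 | 10 18.8 -36.0 | 11 21.1 -39.3 | 12 23.4 -42.7 | 13 25.8 -45.9 | 14 28.3 -49.2 | 15 30.8 -52.4 | 16 33.4 -55.5 | 17 36.0 -58.6 | 18 38.7 -61.6 | 19 41.5 -64.6 | 20 44.4 -67.5 | 21 47.2 -70.3 | 22 50.2 -73.1 | 23 53.2 -75.9 | 24 56.3 -78.5 | 25 59.4 -81.1 | 26 62.5 -83.7 | 27 65.7 -86.2 | 28 69.0 -88.6 | 29 72.3 -91.0 | 30 75.7 -93.3 | 31 79.1 -95.5 | 32 82.5 -97.6 | 33 86.0 -99.7 | 34 89.5 -101.7 | 35 93.1 -103.7 | 36 96.7 -105.6 | 37 100.3 -107.4 | 38 104.0 -109.1 | 39 107.7 -110.8 | 40 111.5 -112.3 | 41 115.3 -113.8 | 42 119.1 -115.3 | 43 122.9 -116.6 | 44 126.8 -117.9 | 45 130.6 -119.1 | 46 134.5 -120.2 | 47 138.5 -121.3 | 48 142.4 -122.2 | 49 146.4 -123.1 | 50 150.4 -123.9 | 51 154.4 -124.6 | 52 158.4 -125.3 | 53 162.4 -125.8 | 54 166.4 -126.3 | 55 170.5 -126.7 | 56 174.5 -127.0 | 57 178.6 -127.3 | 58 182.7 -127.4 | 59 186.7 -127.5 | 60 190.8 -127.5 | 61 194.8 -127.4 | 62 198.9 -127.3 | 63 203.0 -127.0 | 64 207.0 -126.7 | 65 211.1 -126.3 | 66 215.1 -125.8 | 67 219.1 -125.2 | 68 223.1 -124.6 | 69 227.1 -123.8 | 70 231.1 -123.0 | 71 235.1 -122.1 | 72 239.0 -121.2 | 73 242.9 -120.1 | 74 246.8 -119.0 | 75 250.7 -117.8 |
```

Emit:
step_arm([
  [1,0,-3.8,0,1],
  [2.5,0,-7.5,0,1],
  [4,0,-11.2,0,1],
  [6,0,-14.8,0,1],
  [8,0,-18.4,0,1],
  [10,0,-22,0,1],
  [12,0,-25.6,0,1],
  [14,0,-29,0,1],
  [16,0,-32.5,0,1],
  [18.3,0,-36,0,1],
  [20.6,0,-39.3,0,1],
  [23,0,-42.7,0,1],
  [25.4,0,-46,0,1],
  [27.8,0,-49.2,0,1],
  [30.4,0,-52.4,0,1],
  [33,0,-55.5,0,1],
  [35.6,0,-58.6,0,1],
  [38.4,0,-61.6,0,1],
  [41.2,0,-64.6,0,1],
  [44,0,-67.5,0,1],
])

```text
t: 4.92
eef_pos: [0.4925, 0.0944, 0.212]
tool_rot: [0.001, 1.0, -0.031, -0.003]
contact_force: [-12.6, -0.3, 7.1]
gripper_width: 0.129
```

```bash
python3 -c "
from go import *
go([.4512,.0977,.145],-3.5)
c=cam('side'); save(c,'sd3.png',s=1.4)
c=cam('wrist'); save(c,'w3.png',s=1.4)"
```

```text
t 4.92 pos [0.4925 0.0944 0.212 ] yaw -3.52 d [-41.1  -0.9  67.2] spin -0.02 F [-12.6  -0.3   7.1] w 0.129 q7 -0.58
```

View pics/sd3.png

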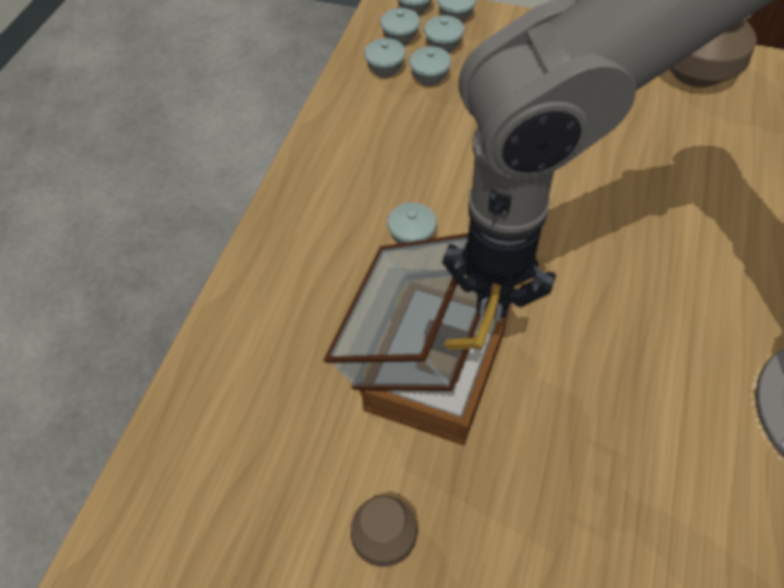

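View pics/w3.png

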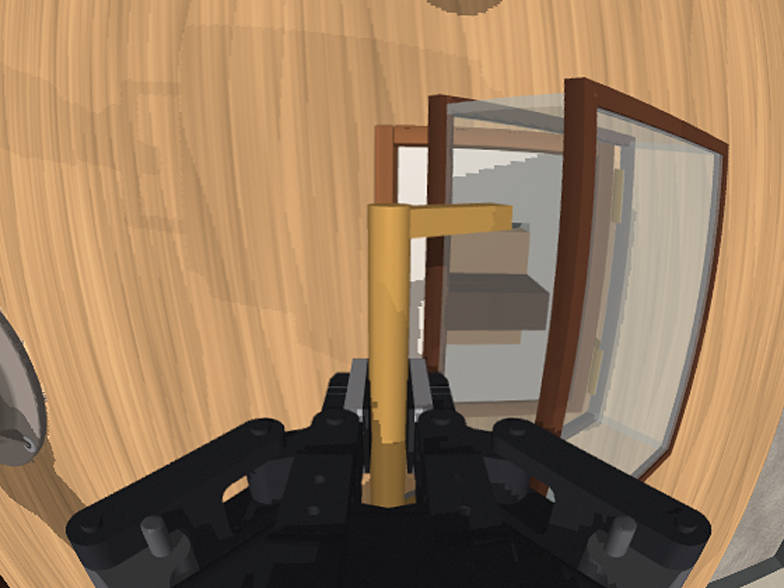

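Emit:
step_arm([
  [2.8,0,-2.8,0,1],
  [5.8,0,-5.6,0,1],
  [8.8,0,-8.4,0,1],
  [12,0,-11,0,1],
  [15,0,-13.6,0,1],
  [18,0,-16.2,0,1],
  [21.3,0,-18.7,0,1],
  [24.6,0,-21,0,1],
  [28,0,-23.5,0,1],
  [31.3,0,-25.8,0,1],
  [34.7,0,-28,0,1],
  [38,0,-30,0,1],
  [41.6,0,-32.2,0,1],
  [45,0,-34.2,0,1],
  [48.7,0,-36.2,0,1],
  [52.3,0,-38,0,1],
  [56,0,-40,0,1],
  [59.6,0,-41.6,0,1],
  [63.3,0,-43.3,0,1],
  [67,0,-44.8,0,1],
])

```text
t: 6.68
eef_pos: [0.5621, 0.0898, 0.2583]
tool_rot: [0.001, 1.0, -0.031, 0.0]
contact_force: [-7.3, -0.9, 8.1]
gripper_width: 0.129
```

Emit:
step_arm([
  [3.8,0,-1.5,0,1],
  [7.6,0,-3,0,1],
  [11.4,0,-4.5,0,1],
  [15.2,0,-5.8,0,1],
  [19,0,-7,0,1],
  [23,0,-8.2,0,1],
  [27,0,-9.4,0,1],
  [31,0,-10.5,0,1],
  [35,0,-11.4,0,1],
  [39,0,-12.3,0,1],
  [43,0,-13,0,1],
  [47,0,-13.8,0,1],
  [51,0,-14.5,0,1],
  [55,0,-15,0,1],
  [59,0,-15.5,0,1],
  [63,0,-16,0,1],
  [67,0,-16.3,0,1],
  [71,0,-16.5,0,1],
  [75,0,-16.6,0,1],
  [79,0,-16.7,0,1],
])

```text
t: 8.35
eef_pos: [0.6415, 0.0845, 0.2733]
tool_rot: [0.001, 1.0, -0.031, 0.0]
contact_force: [-3.6, -3.9, 1.5]
gripper_width: 0.133
```

```bash
python3 -c "
from go import *
from fit import *
p=np.load('p.npy')
go(tr(p,barX(1.7,0))+[0,0,.003],-3.5)
c=cam('side'); save(c,'sd4.png',s=1.4)
"
```

```text
t 8.35 pos [0.6415 0.0845 0.2733] yaw -3.59 d [58.5 -1.7  9.6] spin -0.09 F [-3.6 -3.9  1.5] w 0.133 q7 -0.51
```

View pics/sd4.png

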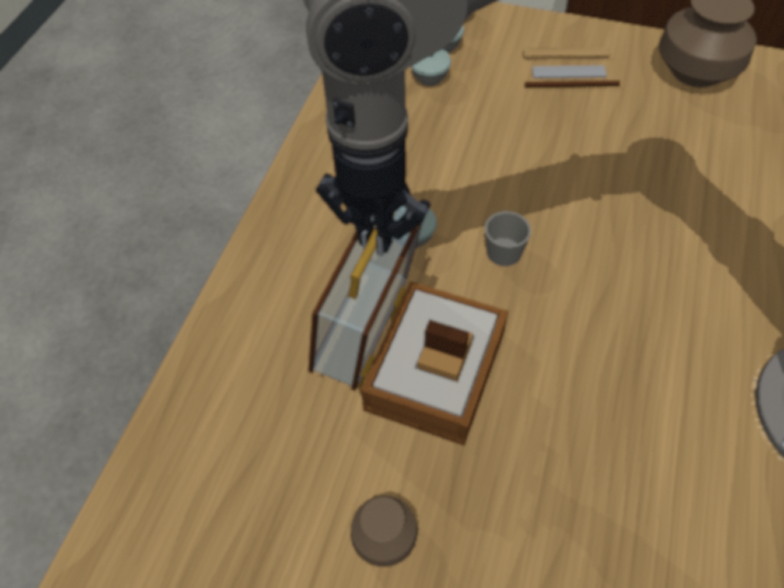

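Emit:
step_arm([
  [4,0,0.1,0,1],
  [8,0,0.2,0,1],
  [12,0,0.5,0,1],
  [16,0,0.8,0,1],
  [20,0,1.2,0,1],
  [24,0,1.7,0,1],
  [28,0,2.3,0,1],
  [32,0,3,0,1],
  [36,0,3.7,0,1],
  [40,0,4.5,0,1],
  [44,0,5.4,0,1],
  [48,0,6.4,0,1],
  [52,0,7.4,0,1],
  [54,0,8,0,1],
  [56,0,8.6,0,1],
  [58,0,9.2,0,1],
  [58,0,9.2,0,1],
])

```text
t: 9.82
eef_pos: [0.6994, 0.0811, 0.2638]
tool_rot: [0.0, 1.0, -0.031, 0.0]
contact_force: [0.2, -5.3, 0.1]
gripper_width: 0.128
```

Emit:
step_arm([
  [1,0,0.3,0,1],
  [2,0,0.6,0,1],
  [3,0,0.9,0,1],
  [4,0,1.2,0,1],
  [5,0,1.5,0,1],
  [5,0,1.5,0,1],
  [5,0,1.5,0,1],
])

```text
t: 10.4
eef_pos: [0.7001, 0.081, 0.2636]
tool_rot: [0.001, 1.0, -0.031, -0.004]
contact_force: [-18.1, -7.3, 14.4]
gripper_width: 0.123
```

```bash
python3 -c "
from go import *
from fit import *
p=np.load('p.npy')
go(tr(p,barX(1.7,0))+[0,0,.003],-3.5)
for n in ['scene','side']:
  c=cam(n); save(c,n+'5.png',s=1.4)
"
```

```text
t 10.4 pos [0.7001 0.081  0.2636] yaw -3.54 d [-0.2 -1.4 -0.1] spin -0.04 F [-18.1  -7.3  14.4] w 0.123 q7 -0.5
```

View pics/scene5.png

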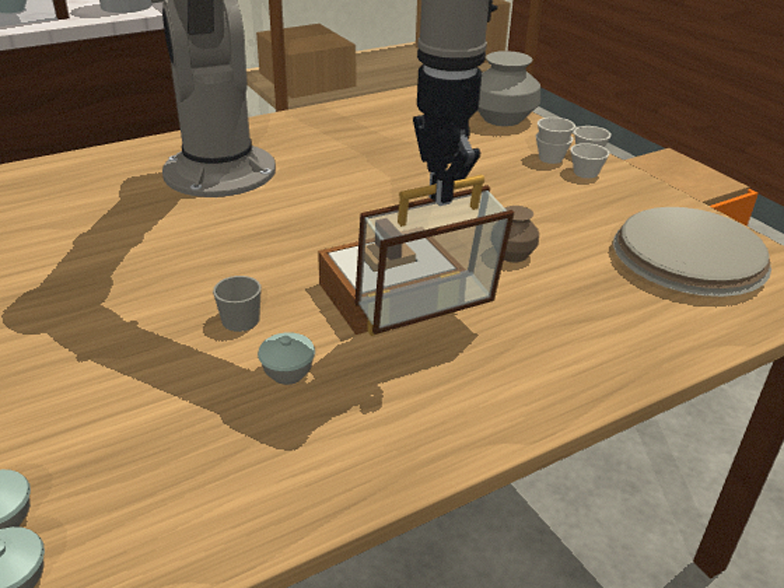

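Emit:
step_arm([
  [-3,0,-1,0,1],
  [-3,0,-1,0,0.85],
  [-3,0,-1,0,0.65],
  [-3,0,-1,0,0.65],
  [-3,0,-1,0,0.65],
  [-3,0,-10,0,0.65],
  [-3,0,-25,0,0.65],
  [-3,0,-40,0,0.65],
  [-3,0,-60,0,0.65],
  [-3,0,-75,0,0.65],
])

```text
t: 11.33
eef_pos: [0.7011, 0.0824, 0.3399]
tool_rot: [-0.001, 1.0, -0.031, 0.001]
contact_force: [-0.2, 0.7, 0.2]
gripper_width: 0.352
```

```bash
python3 -c "
from go import *
from fit import *
p=np.load('p.npy')
go(tr(p,(0,0,200)),-3.5+90)
for n in ['side','wrist','scene']:
  c=cam(n); save(c,n+'6.png',s=1.4)
"
```

```text
t 11.33 pos [0.7011 0.0824 0.3399] yaw -3.52 d [-154.8    0.3  139.6] spin 89.98 F [-0.2  0.7  0.2] w 0.352 q7 -0.47
```

View pics/wrist6.png

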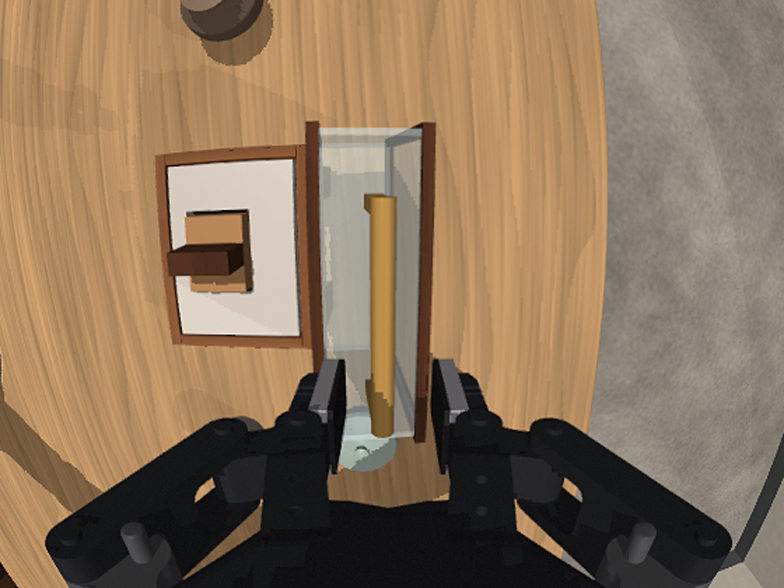

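View pics/side6.png

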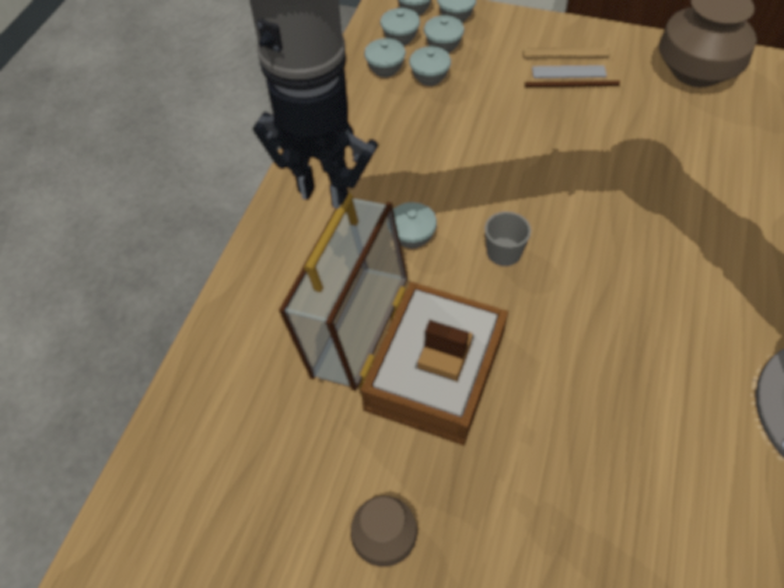

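```bash
python3 -c "
from go import *
from fit import *
p=np.load('p.npy'); print('tip',bot.tip_reach)
c=load('wrist'); f=lambda u,v:wpx2w(c,u/1.4,v/1.4).round(4)
for u,v in [(382,220),(382,300),(384,400)]: print('bar top',f(u,v))
for u,v in [(176,254),(205,254),(230,250),(240,252),(205,247),(205,260)]: print('grip',f(u,v))
for X in [(-28,-10,119),(28,-10,119),(-28,10,119),(28,10,119),(-61,-82,65),(61,-82,65),(61,82,65),(-61,82,65)]: print(X,tr(p,X).round(4),np.multiply(ww2px(c,tr(p,X)),1.4).round(0))
save(c,'w6c.png',(100,90,240,260),4)
print(barX(1.7,0), tr(p,barX(1.7,0)))
"
```

```text
tip 0.022
bar top [0.7032 0.1336 0.2661]
bar top [0.7009 0.0974 0.266 ]
bar top [0.6985 0.046  0.2662]
grip [0.529  0.1037 0.1182]
grip [0.5559 0.1013 0.1184]
grip [0.5749 0.1012 0.109 ]
grip [0.5756 0.0951 0.0864]
grip [0.5479 0.1041 0.0979]
grip [0.555  0.0964 0.1182]
(-28, -10, 119) [0.5182 0.0835 0.119 ] [168. 279.]
(28, -10, 119) [0.5741 0.0801 0.119 ] [229. 278.]
(-28, 10, 119) [0.5195 0.1035 0.119 ] [166. 255.]
(28, 10, 119) [0.5754 0.1001 0.119 ] [227. 254.]
(-61, -82, 65) [0.4809 0.0136 0.065 ] [172. 335.]
(61, -82, 65) [0.6027 0.0063 0.065 ] [287. 337.]
(61, 82, 65) [0.6127 0.17   0.065 ] [278. 161.]
(-61, 82, 65) [0.4909 0.1773 0.065 ] [156. 171.]
(np.float64(153.4688320353938), 0, np.float64(260.69456029585484)) [0.69998373 0.08250407 0.26069456]
```

View pics/w6c.png

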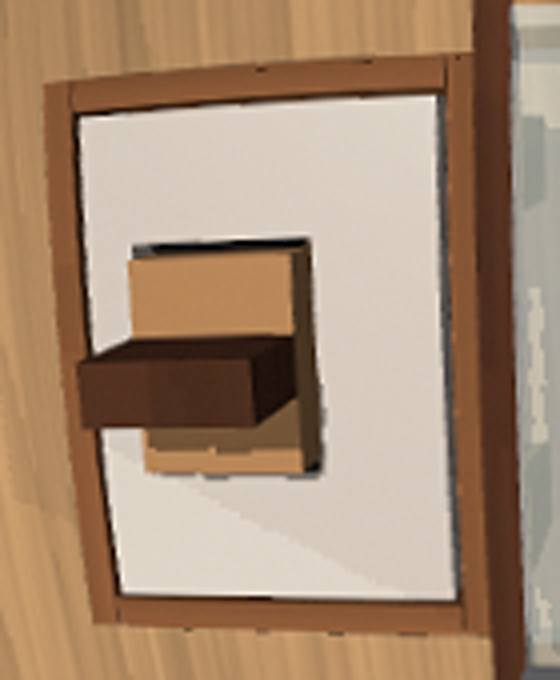

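Emit:
step_arm([
  [-30,0,0,-7,0.5],
  [-60,0,0,-14,0.5],
  [-90,0,0,-21,0.5],
  [-120,-5,0,-28,0.5],
  [-154.7,-20,0,-35,0.5],
  [-154.7,-20,0,-42,0.5],
  [-154.7,-20,0,-49,0.5],
  [-154.7,-20,0,-56,0.5],
  [-154.7,-20,10,-63,0.5],
  [-154.7,-20,30,-70,0.5],
  [-154.7,-20,50,-77,0.5],
  [-154.7,-20,70,-84,0.5],
  [-154.7,-20,90,-90,0.5],
  [-154.7,-20,110,-90,0.5],
  [-154.7,-20,130,-90,0.5],
  [-154.7,-20,130,-90,0.5],
])

```text
t: 12.82
eef_pos: [0.5448, 0.11, 0.2031]
tool_rot: [-0.002, 0.729, 0.685, -0.003]
contact_force: [-1.3, -0.8, -0.3]
gripper_width: 0.499
```

```bash
python3 -c "
from go import *
go([.5468,.0935,.128],86.5)
for n in ['side','wrist']:
  c=cam(n); save(c,n+'7.png',s=1.4)
"
```

```text
t 12.82 pos [0.5448 0.11   0.2031] yaw 86.47 d [-16.3   3.6  75.1] spin -0.03 F [-1.3 -0.8 -0.3] w 0.499 q7 0.82
```

View pics/wrist7.png

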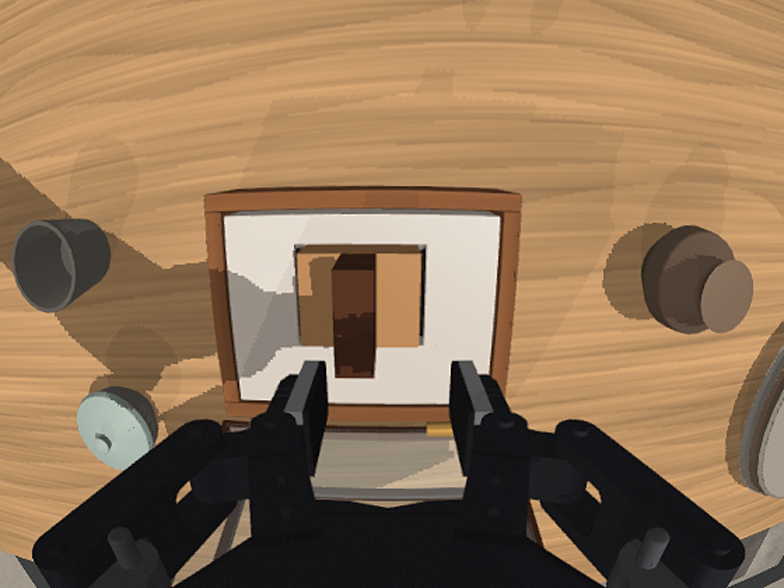

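```bash
python3 -c "
from go import *
c=load('wrist')
for u,v in [(334,320),(376,320),(334,370),(376,370),(334,275),(376,275)]: print(wpx2w(c,u/1.4,v/1.4,.119).round(4),wpx2w(c,u/1.4,v/1.4,).round(4))
save(c,'w7c.png',(200,160,320,290),5)
"
```

```text
[0.543  0.0855 0.119 ] [0.5434 0.0853 0.1177]
[0.5442 0.1057 0.119 ] [0.5518 0.1047 0.0968]
[0.5695 0.0828 0.119 ] [0.5943 0.0743 0.0656]
[0.5706 0.1039 0.119 ] [0.5959 0.1008 0.0652]
[0.5208 0.0876 0.119 ] [0.521  0.0875 0.1184]
[0.5221 0.1072 0.119 ] [0.5275 0.1063 0.0957]
```

View pics/w7c.png

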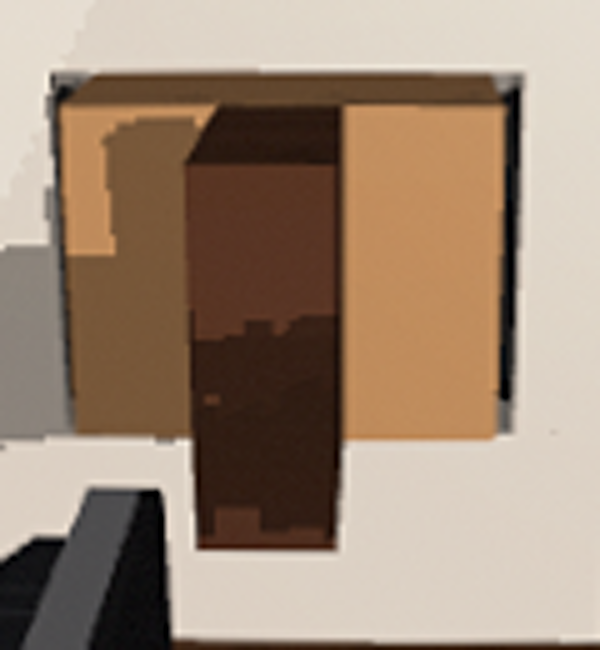

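Emit:
step_arm([
  [-7,1.5,10,0.5,0.5],
  [-15,3,25,0.5,0.5],
  [-15,3,45,0.5,0.5],
  [-15,3,60,0.5,0.5],
  [-15,3,70,0.5,0.5],
  [-15,3,75,0.5,0.5],
  [-15,3,75,0.5,0.5],
  [-15,3,75,0.5,0.7],
  [-15,3,75,0.5,1],
  [-15,3,75,0.5,1],
  [-15,3,75,0.5,1],
  [-15,3,75,0.5,1],
], newtons=25)

```text
t: 13.92
eef_pos: [0.5502, 0.095, 0.1338]
tool_rot: [0.001, 0.732, 0.681, -0.0]
contact_force: [-1.4, -4.6, 6.5]
gripper_width: 0.222
```

```bash
python3 -c "
from go import *
go([.5468,.0948,.128],86.5)
for n in ['side','wrist','scene']:
  c=cam(n); save(c,n+'8.png',s=1.4)
save(c,'scene8c.png',(220,60,400,220),4)
"
```

```text
t 13.92 pos [0.5502 0.095  0.1338] yaw 85.9 d [-0.5 -3.3  5.8] spin -0.6 F [-1.4 -4.6  6.5] w 0.222 q7 0.76
```

View pics/wrist8.png

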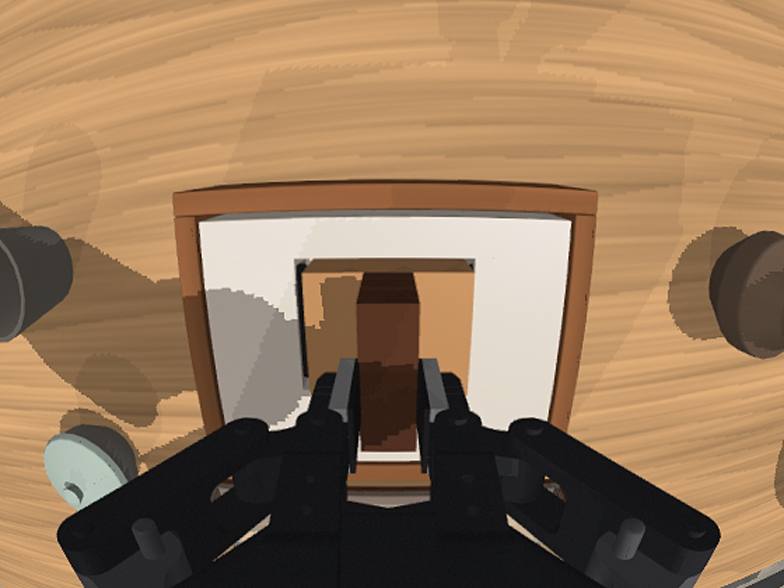

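View pics/scene8c.png

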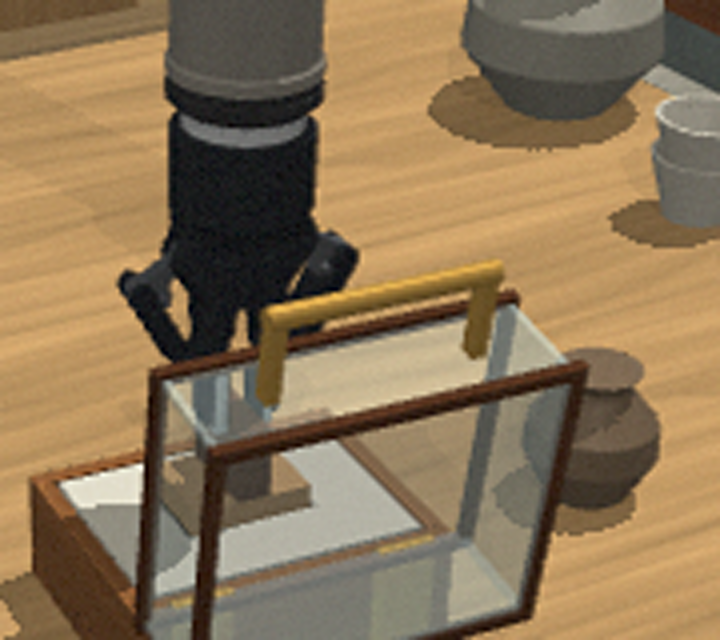

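Emit:
step_arm([
  [0,0,0,0,0.7],
  [-1,-3,2,0,0.65],
  [-1,-3,4,0,0.65],
  [-1,-3,7,0,0.65],
  [-1,-3,7,0,0.7],
  [-1,-3,7,0,0.85],
  [-1,-3,7,0,1],
  [-1,-3,7,0,1],
  [-1,-3,7,0,1],
], newtons=25)

```text
t: 14.82
eef_pos: [0.5462, 0.095, 0.1253]
tool_rot: [-0.0, 0.732, 0.682, -0.0]
contact_force: [-1.9, -1.8, -1.8]
gripper_width: 0.226
```

```bash
python3 -c "
from go import *
go([.5468,.0948,.128],86.5)
for n in ['side','wrist']:
  c=cam(n); save(c,n+'9.png',s=1.4)
"
```

```text
t 14.82 pos [0.5462 0.095  0.1253] yaw 85.95 d [-0.2  0.6 -2.7] spin -0.55 F [-1.9 -1.8 -1.8] w 0.226 q7 0.75
```

View pics/wrist9.png

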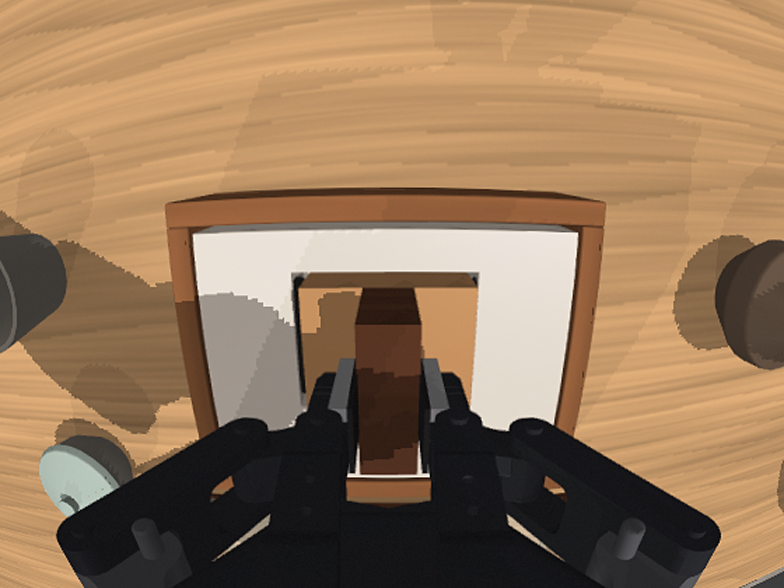

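Emit:
step_arm([
  [1,0,-0.3,0,1],
  [2,0,-0.6,0,1],
  [3,0,-1,0,1],
  [4,0,-1.5,0,1],
  [5,0,-2,0,1],
  [6,0,-2.5,0,1],
  [7,0,-3,0,1],
  [8,0,-3.5,0,1],
])

```text
t: 15.58
eef_pos: [0.5461, 0.0982, 0.1266]
tool_rot: [0.001, 0.733, 0.681, -0.004]
contact_force: [2.4, -11.2, -16.9]
gripper_width: 0.223
```

```bash
python3 -c "
from go import *
go([.5468,.0948,.128],86.5)
for n in ['wrist','scene']:
  c=cam(n); save(c,n+'10.png',(220,60,400,220) if n=='scene' else None,4 if n=='scene' else 1.4)
"
```

```text
t 15.58 pos [0.5461 0.0982 0.1266] yaw 85.8 d [-3.4  1.  -1.4] spin -0.7 F [  2.4 -11.2 -16.9] w 0.223 q7 0.74
```

View pics/wrist10.png

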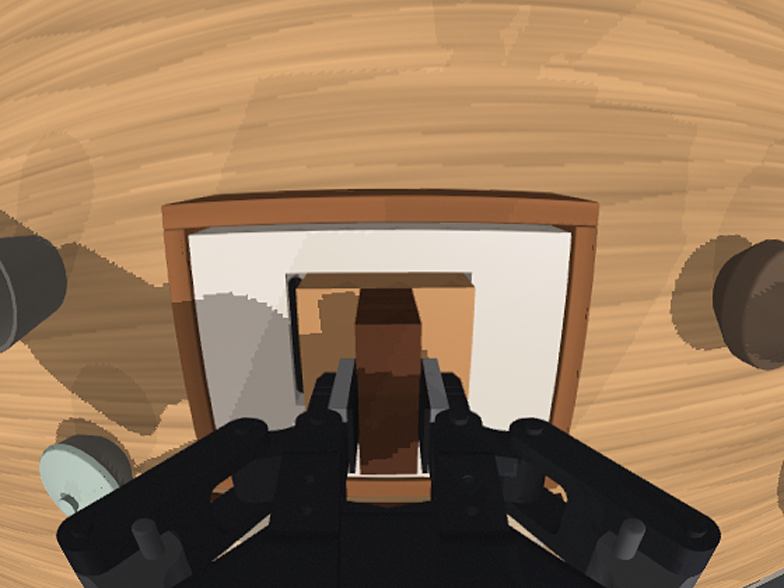

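View pics/scene10.png

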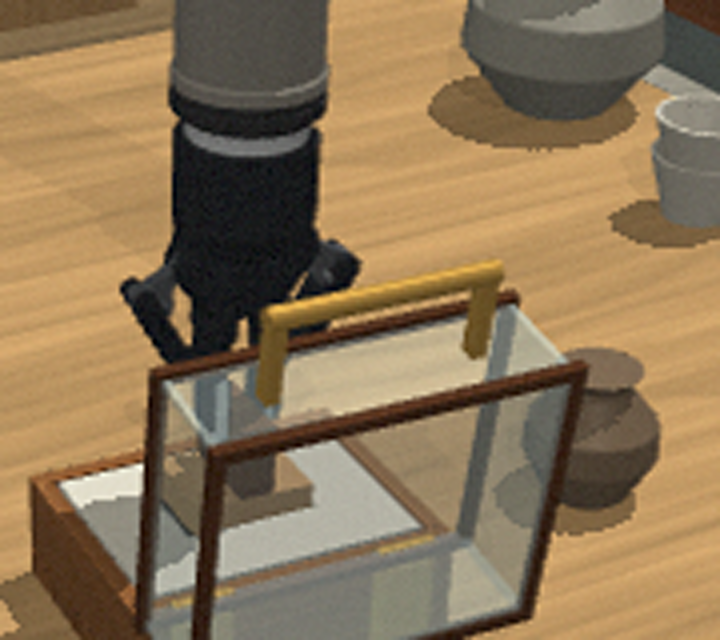

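Emit:
step_arm([
  [1,0,2,0,1],
  [2,0,2,0,1],
  [3,0,2,0,1],
  [4,0,2,0,1],
  [5,0,2,0,1],
  [6,0,2,0,1],
  [6,0,2,0,1],
])

```text
t: 16.27
eef_pos: [0.5468, 0.1, 0.1272]
tool_rot: [0.004, 0.734, 0.68, -0.007]
contact_force: [-6.7, -23.9, 15.0]
gripper_width: 0.23
```

```bash
python3 -c "
from go import *
go([.5468,.0948,.128],86.5); print(bot.get_obs()['torque'])
"
```

```text
t 16.27 pos [0.5468 0.1    0.1272] yaw 85.63 d [-5.2  0.4 -0.7] spin -0.87 F [ -6.7 -23.9  15. ] w 0.23 q7 0.73
[-5.91470867  1.55672288  0.18103307]
```

Emit:
step_arm([
  [1,0,-0.7,0,1],
  [2,0,-1.4,0,1],
  [3,0,-2,0,1],
  [4,0,-2.4,0,1],
  [5,0,-2.8,0,1],
  [6,0,-3,0,1],
  [6,0,-3,0,1],
])

```text
t: 16.85
eef_pos: [0.5471, 0.1034, 0.1294]
tool_rot: [0.005, 0.734, 0.679, -0.009]
contact_force: [-5.2, -28.0, 10.8]
gripper_width: 0.224
```

```bash
python3 -c "
from go import *
go([.5468,.0948,.128],86.5)
for n in ['wrist','scene']:
  c=cam(n); save(c,n+'11.png',(220,60,400,220) if n=='scene' else None,4 if n=='scene' else 1.4)
"
```

```text
t 16.85 pos [0.5471 0.1034 0.1294] yaw 85.54 d [-8.6  0.3  1.5] spin -0.96 F [ -5.2 -28.   10.8] w 0.224 q7 0.72
```

View pics/wrist11.png

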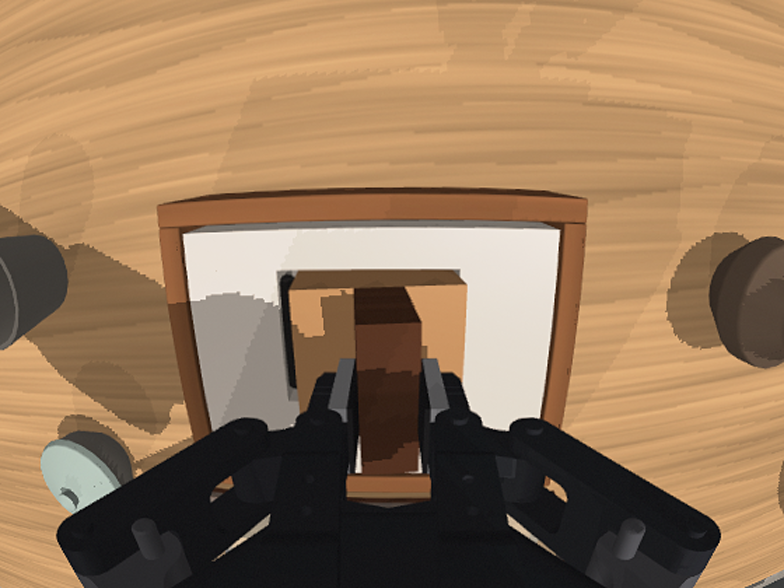

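View pics/scene11.png

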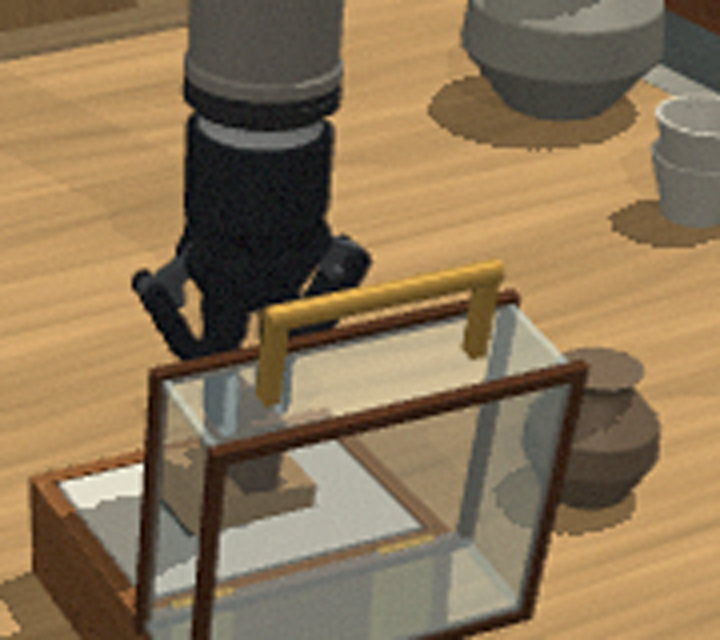

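```bash
cat > lean.py <<'E'
from go import *
import sys
def lean(c=None,show=1):
    """fit planes to pale block top (both sides) & mould rim from wrist depth, in case-ish frame"""
    c=c or cam('wrist')
    im=c['frame'].astype(int); zm=c['z_map']; f=K(c)
    vv,uu=np.mgrid[0:420,0:560]
    a,b=uu-c['cx'],vv-c['cy']; r=np.hypot(a,b)+1e-9; th=r/f
    d=np.stack([a/r*np.tan(th),b/r*np.tan(th),np.ones_like(r)],-1)*zm[...,None]
    W=(d-c['t'])@c['R']
    p=np.array([.5468,.094]); yaw=np.radians(-4)
    X=W[...,:2]-p; cx=X[...,0]*np.cos(yaw)+X[...,1]*np.sin(yaw); cy=-X[...,0]*np.sin(yaw)+X[...,1]*np.cos(yaw)
    h=W[...,2]
    ok=(zm>0)&(vv<300)&(cx>-.026)&(cx<.01)
    R,G,B=im[...,0],im[...,1],im[...,2]
    hue=(R-B)/(R+1.)
    blk=ok&(hue>.3)&(hue<.62)&(abs(cy)<.05)&(R>70)&(h>.055)&(h<.125)
    o=[]
    for s in(-1,1):
        m=blk&(cy*s>.017)&(cy*s<.033); 
        o.append((m.sum(),np.median(cy[m])*1000,np.median(h[m])*1000))
    m=blk&(abs(cy)<.036)&(abs(cy)>.016)&(cx>-.02)
    A=np.c_[cy[m],np.ones(m.sum())]; y=h[m]
    for _ in range(5):
        k,*_=np.linalg.lstsq(A,y,rcond=None); e=abs(A@k-y); g=e<.003
        if g.sum()<20: break
        A,y=A[g],y[g]
    print('sides',np.round(o,1).tolist(),'lean deg (+ = top to +y)',round(-np.degrees(np.arctan(k[0])),2),'mid top h mm',round(k[1]*1000,1),'rise',round(k[1]*1000-77,1),len(y))
    rim=(zm>0)&(hue<.25)&(R>150)&(h<.1)&(h>.04)&(abs(cy)>.045)&(abs(cy)<.075)&(abs(cx)<.05)
    for s in (-1,1):
        m=rim&(cy*s>0); print('mould h side',s,round(np.median(h[m])*1000,1),m.sum(),end=' ')
    cas=(zm>0)&(hue>.4)&(cx<-.05)&(cx>-.063)&(abs(cy)<.08)&(h<.1)&(h>.05)
    print('case rim',round(np.median(h[cas])*1000,1),cas.sum())
if __name__=='__main__':
    go([.5468,.094,.125],86)
    lean()
E
python3 - <<'E'
from lean import *
lean(load('wrist'))
E
python3 -c "
from h import *
"
```

```text
sides [[1268.0, -23.0, 83.0], [1289.0, 26.1, 77.8]] lean deg (+ = top to +y) 6.05 mid top h mm 80.6 rise 3.6 1114
mould h side -1 64.3 4229 mould h side 1 64.4 6435 case rim 64.3 5016
```

Emit:
step_arm([
  [-2,0,-0.3,0,1],
  [-4,0,-0.6,0,1],
  [-6,0,-0.9,0,1],
  [-8,0,-1.2,0,1],
  [-10,0,-1.5,0,1],
  [-12,0,-1.7,0,1],
  [-14,0,-1.9,0,1],
  [-16,0,-2.1,0,1],
  [-18,0,-2.3,0,1],
  [-20,0,-2.5,0,1],
])

```text
t: 17.78
eef_pos: [0.5459, 0.0961, 0.1318]
tool_rot: [-0.001, 0.731, 0.682, 0.0]
contact_force: [4.4, 1.1, -22.4]
gripper_width: 0.228
```

```bash
python3 lean.py
```

```text
t 17.78 pos [0.5459 0.0961 0.1318] yaw 85.99 d [-2.   1.   6.8] spin -0.01 F [  4.4   1.1 -22.4] w 0.228 q7 0.76
sides [[1633.0, -25.3, 83.4], [1496.0, 25.5, 80.3]] lean deg (+ = top to +y) 3.45 mid top h mm 81.9 rise 4.9 2940
mould h side -1 64.5 4451 mould h side 1 64.6 6184 case rim 64.4 4925
```

Emit:
step_arm([
  [-1,0,1,0,1],
  [-3,0,1.2,0,1],
  [-5,0,1.2,0,1],
  [-7,0,1.2,0,1],
  [-9,0,1.2,0,1],
  [-10,0,1.2,0,1],
])

```text
t: 18.33
eef_pos: [0.5464, 0.0909, 0.1338]
tool_rot: [-0.001, 0.73, 0.683, 0.004]
contact_force: [-1.5, 12.5, -6.5]
gripper_width: 0.231
```

```bash
python3 lean.py
```

```text
t 18.33 pos [0.5464 0.0909 0.1338] yaw 86.16 d [3.  0.1 8.8] spin 0.16 F [-1.5 12.5 -6.5] w 0.231 q7 0.78
sides [[1560.0, -25.4, 83.7], [1569.0, 24.9, 83.4]] lean deg (+ = top to +y) 0.36 mid top h mm 83.5 rise 6.5 2909
mould h side -1 64.3 4606 mould h side 1 64.5 6098 case rim 64.4 4768
```

Emit:
step_arm([
  [-2,0,0,0,1],
  [-4,0,-0.3,0,1],
  [-6,0,-0.6,0,1],
  [-8,0,-0.9,0,1],
  [-10,0,-1.2,0,1],
  [-12,0,-1.5,0,1],
])

```text
t: 18.88
eef_pos: [0.5466, 0.0846, 0.1375]
tool_rot: [-0.003, 0.729, 0.684, 0.008]
contact_force: [-4.4, 20.7, 4.7]
gripper_width: 0.224
```

```bash
python3 lean.py
```

```text
t 18.88 pos [0.5466 0.0846 0.1375] yaw 86.35 d [ 9.2 -0.4 12.6] spin 0.35 F [-4.4 20.7  4.7] w 0.224 q7 0.8
sides [[1221.0, -26.7, 84.8], [1319.0, 23.3, 89.0]] lean deg (+ = top to +y) -4.78 mid top h mm 87.0 rise 10.0 2336
mould h side -1 64.3 4789 mould h side 1 64.5 5850 case rim 64.4 4639
```

Emit:
step_arm([
  [-2,0,0,0,1],
  [-4,0,0,0,1],
  [-5,0,0,0,1],
  [-5,0,0,0,1],
])

```text
t: 19.27
eef_pos: [0.5467, 0.0823, 0.1384]
tool_rot: [-0.003, 0.729, 0.685, 0.01]
contact_force: [-4.7, 25.7, 5.4]
gripper_width: 0.223
```

```bash
python3 lean.py
```

```text
t 19.27 pos [0.5467 0.0823 0.1384] yaw 86.46 d [11.4 -0.8 13.6] spin 0.46 F [-4.7 25.7  5.4] w 0.223 q7 0.81
sides [[1048.0, -27.5, 84.9], [1183.0, 22.6, 90.7]] lean deg (+ = top to +y) -6.54 mid top h mm 88.0 rise 11.0 2074
mould h side -1 64.4 4845 mould h side 1 64.4 5785 case rim 64.4 4584
```

Emit:
step_arm([
  [3,0,0,0,1],
  [6,0,0,0,1],
  [9,0,0,0,1],
  [12,0,0,0,1],
  [15,0,0,0,1],
  [18,0,-0.2,0,1],
  [21,0,-0.4,0,1],
  [24,0,-0.4,0,1],
])

```text
t: 19.98
eef_pos: [0.5478, 0.0924, 0.1369]
tool_rot: [0.002, 0.731, 0.682, 0.0]
contact_force: [-4.2, -8.8, 10.9]
gripper_width: 0.226
```

```bash
python3 lean.py
```

```text
t 19.98 pos [0.5478 0.0924 0.1369] yaw 85.98 d [ 1.5 -1.1 11.9] spin -0.02 F [-4.2 -8.8 10.9] w 0.226 q7 0.77
sides [[1549.0, -25.1, 84.2], [1645.0, 25.1, 87.4]] lean deg (+ = top to +y) -3.7 mid top h mm 85.7 rise 8.7 3040
mould h side -1 64.3 4423 mould h side 1 64.4 6118 case rim 64.4 4706
```

Emit:
step_arm([
  [1,0,-1,0,1],
  [3,0,-1.8,0,1],
  [5,0,-2.2,0,1],
  [7,0,-2.5,0,1],
  [9,0,-2.8,0,1],
  [11,0,-3.1,0,1],
])

```text
t: 20.53
eef_pos: [0.5487, 0.0974, 0.1387]
tool_rot: [0.004, 0.733, 0.68, -0.003]
contact_force: [-1.6, -17.4, 6.5]
gripper_width: 0.225
```

```bash
python3 lean.py
```

```text
t 20.53 pos [0.5487 0.0974 0.1387] yaw 85.71 d [-3.4 -1.6 13.7] spin -0.29 F [ -1.6 -17.4   6.5] w 0.225 q7 0.75
sides [[1487.0, -24.3, 87.1], [1571.0, 25.3, 86.6]] lean deg (+ = top to +y) 0.65 mid top h mm 86.8 rise 9.8 2828
mould h side -1 64.3 4166 mould h side 1 64.4 6191 case rim 64.4 4577
```

Emit:
step_arm([
  [2,0,-0.6,0,1],
  [4,0,-1.2,0,1],
  [6,0,-1.8,0,1],
  [8,0,-2.3,0,1],
  [10,0,-2.7,0,1],
  [12,0,-3,0,1],
  [14,0,-3.2,0,1],
  [14,0,-3.2,0,1],
])

```text
t: 21.25
eef_pos: [0.5498, 0.1054, 0.1419]
tool_rot: [0.007, 0.734, 0.679, -0.007]
contact_force: [-4.2, -29.4, 16.7]
gripper_width: 0.227
```

```bash
python3 lean.py
```

```text
t 21.25 pos [0.5498 0.1054 0.1419] yaw 85.49 d [-11.2  -2.1  17.1] spin -0.51 F [ -4.2 -29.4  16.7] w 0.227 q7 0.73
sides [[1092.0, -22.2, 92.9], [980.0, 27.9, 87.0]] lean deg (+ = top to +y) 6.86 mid top h mm 90.2 rise 13.2 1942
mould h side -1 64.3 3853 mould h side 1 64.4 6062 case rim 64.4 4381
```

Emit:
step_arm([
  [-3,0,-0.2,0,1],
  [-6,0,-0.5,0,1],
  [-9,0,-0.8,0,1],
  [-12,0,-1.1,0,1],
  [-15,0,-1.4,0,1],
  [-18,0,-1.7,0,1],
  [-21,0,-1.8,0,1],
  [-24,0,-1.8,0,1],
])

```text
t: 21.97
eef_pos: [0.5476, 0.0961, 0.1429]
tool_rot: [-0.0, 0.731, 0.682, 0.003]
contact_force: [3.0, 8.0, -3.1]
gripper_width: 0.232
```

```bash
python3 lean.py
```

```text
t 21.97 pos [0.5476 0.0961 0.1429] yaw 86.04 d [-2.2 -0.7 17.9] spin 0.04 F [ 3.   8.  -3.1] w 0.232 q7 0.77
sides [[1648.0, -25.0, 92.0], [1499.0, 25.3, 87.9]] lean deg (+ = top to +y) 4.74 mid top h mm 89.9 rise 12.9 2959
mould h side -1 64.3 4134 mould h side 1 64.4 5916 case rim 64.4 4345
```

Emit:
step_arm([
  [-2,0,-0.8,0,1],
  [-4,0,-1.2,0,1],
  [-6,0,-1.6,0,1],
  [-8,0,-2,0,1],
  [-10,0,-2.4,0,1],
  [-12,0,-2.8,0,1],
])

```text
t: 22.52
eef_pos: [0.5473, 0.0895, 0.1472]
tool_rot: [-0.002, 0.73, 0.684, 0.006]
contact_force: [2.7, 14.8, 2.3]
gripper_width: 0.226
```

```bash
python3 lean.py
```

```text
t 22.52 pos [0.5473 0.0895 0.1472] yaw 86.25 d [ 4.2 -1.  22.2] spin 0.25 F [ 2.7 14.8  2.3] w 0.226 q7 0.8
sides [[1540.0, -25.3, 93.1], [1498.0, 24.4, 93.7]] lean deg (+ = top to +y) -0.64 mid top h mm 93.4 rise 16.4 2860
mould h side -1 64.3 4345 mould h side 1 64.5 5596 case rim 64.4 4242
```

Emit:
step_arm([
  [-2,0,-0.4,0,1],
  [-4,0,-0.8,0,1],
  [-6,0,-1.1,0,1],
  [-8,0,-1.4,0,1],
  [-10,0,-1.6,0,1],
  [-12,0,-1.8,0,1],
  [-12,0,-1.8,0,1],
])

```text
t: 23.15
eef_pos: [0.5479, 0.0796, 0.1509]
tool_rot: [-0.002, 0.73, 0.684, 0.009]
contact_force: [1.0, 16.2, 10.4]
gripper_width: 0.227
```

```bash
python3 lean.py
```

```text
t 23.15 pos [0.5479 0.0796 0.1509] yaw 86.28 d [14.  -2.3 26.1] spin 0.28 F [ 1.  16.2 10.4] w 0.227 q7 0.82
sides [[858.0, -28.4, 91.1], [1312.0, 23.0, 103.0]] lean deg (+ = top to +y) -13.09 mid top h mm 97.6 rise 20.6 1978
mould h side -1 64.3 4495 mould h side 1 64.5 5293 case rim 64.4 4027
```

Emit:
step_arm([
  [3,0,0,0,1],
  [6,0,0,0,1],
  [9,0,0,0,1],
  [12,0,-0.2,0,1],
  [15,0,-0.5,0,1],
  [18,0,-0.8,0,1],
  [21,0,-1.2,0,1],
  [24,0,-1.5,0,1],
  [27,0,-1.8,0,1],
])

```text
t: 23.95
eef_pos: [0.5485, 0.0894, 0.1517]
tool_rot: [0.006, 0.733, 0.68, -0.004]
contact_force: [-8.8, -27.6, 42.7]
gripper_width: 0.224
```

```bash
python3 lean.py
```

```text
t 23.95 pos [0.5485 0.0894 0.1517] yaw 85.68 d [ 4.8 -2.2 26.7] spin -0.32 F [ -8.8 -27.6  42.7] w 0.224 q7 0.78
sides [[1396.0, -25.7, 94.2], [1677.0, 25.0, 100.1]] lean deg (+ = top to +y) -6.69 mid top h mm 97.2 rise 20.2 2854
mould h side -1 64.3 4112 mould h side 1 64.4 5533 case rim 64.4 4045
```

Emit:
step_arm([
  [0,0,-1,0,1],
  [0,0,-2,0,1],
  [0,0,-3,0,1],
  [0,0,-4,0,1],
  [0,0,-4.5,0,1],
])

```text
t: 24.42
eef_pos: [0.5479, 0.094, 0.1547]
tool_rot: [0.003, 0.732, 0.681, -0.001]
contact_force: [0.3, -10.0, 9.8]
gripper_width: 0.221
```

```bash
python3 lean.py; python3 -c "
from h import *
save(load('wrist'),'w12.png',s=1.4)
c=cam('scene'); save(c,'sc12.png',(220,60,400,220),4)"
```

```text
t 24.42 pos [0.5479 0.094  0.1547] yaw 85.84 d [ 0.  -1.2 29.7] spin -0.16 F [  0.3 -10.    9.8] w 0.221 q7 0.78
sides [[1502.0, -24.8, 98.5], [1578.0, 25.2, 100.9]] lean deg (+ = top to +y) -2.79 mid top h mm 99.7 rise 22.7 2911
mould h side -1 64.3 3928 mould h side 1 64.4 5395 case rim 64.3 3978
```

View pics/w12.png

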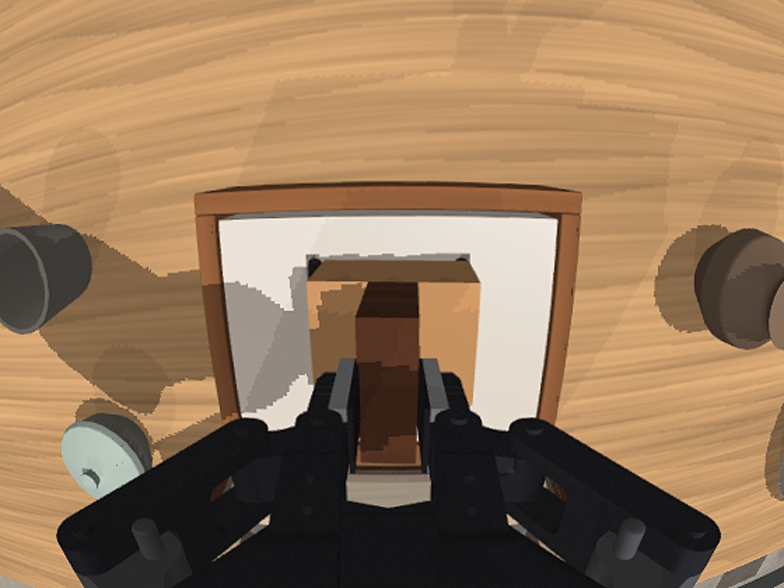

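View pics/sc12.png

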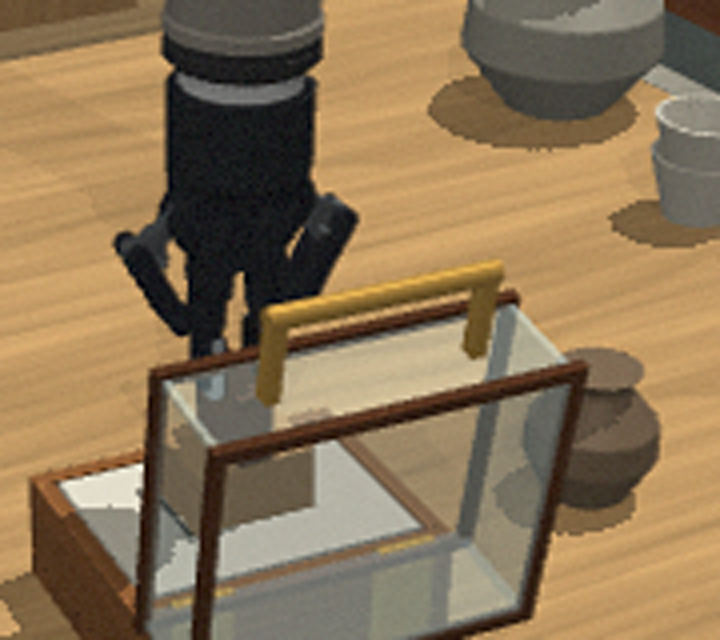

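Emit:
step_arm([
  [1,0,-1,0,1],
  [3,0,-1.4,0,1],
  [5,0,-1.8,0,1],
  [7,0,-2,0,1],
  [9,0,-2.2,0,1],
  [9,0,-2.2,0,1],
])

```text
t: 25.02
eef_pos: [0.5484, 0.1015, 0.1571]
tool_rot: [0.004, 0.732, 0.681, -0.002]
contact_force: [-1.7, -14.8, 17.7]
gripper_width: 0.226
```

```bash
python3 lean.py
```

```text
t 25.02 pos [0.5484 0.1015 0.1571] yaw 85.83 d [-7.3 -1.1 32.1] spin -0.17 F [ -1.7 -14.8  17.7] w 0.226 q7 0.77
sides [[1188.0, -22.8, 104.2], [1211.0, 26.7, 101.9]] lean deg (+ = top to +y) 2.72 mid top h mm 103.1 rise 26.1 2236
mould h side -1 64.3 3632 mould h side 1 64.4 5093 case rim 64.4 3859
```

Emit:
step_arm([
  [-2,0,-1,0,1],
  [-4,0,-2,0,1],
  [-6,0,-3,0,1],
  [-6,0,-3,0,1],
])

```text
t: 25.4
eef_pos: [0.5465, 0.0996, 0.158]
tool_rot: [-0.0, 0.732, 0.682, 0.0]
contact_force: [0.1, -3.0, -0.5]
gripper_width: 0.225
```

Emit:
step_arm([
  [0,0,-1,0,1],
  [0,0,-2,0,1],
  [0,0,-3,0,1],
  [0,0,-4,0,1],
  [0,0,-4,0,1],
  [0,0,-4,0,1],
], newtons=90)

```text
t: 25.9
eef_pos: [0.5468, 0.1001, 0.1617]
tool_rot: [-0.0, 0.731, 0.682, 0.0]
contact_force: [-0.2, -0.6, -2.4]
gripper_width: 0.204
```

```bash
python3 lean.py; python3 -c "
from h import *
save(load('wrist'),'w13.png',s=1.4)
c=cam('scene'); save(c,'sc13.png',(220,60,400,220),4)"
```

```text
t 25.9 pos [0.5468 0.1001 0.1617] yaw 85.99 d [-6.1  0.4 36.7] spin -0.01 F [-0.2 -0.6 -2.4] w 0.204 q7 0.78
sides [[1200.0, -23.0, 107.7], [1252.0, 26.7, 106.7]] lean deg (+ = top to +y) 1.27 mid top h mm 107.2 rise 30.2 2282
mould h side -1 64.3 3602 mould h side 1 64.5 4700 case rim 64.3 3693
```

View pics/sc13.png

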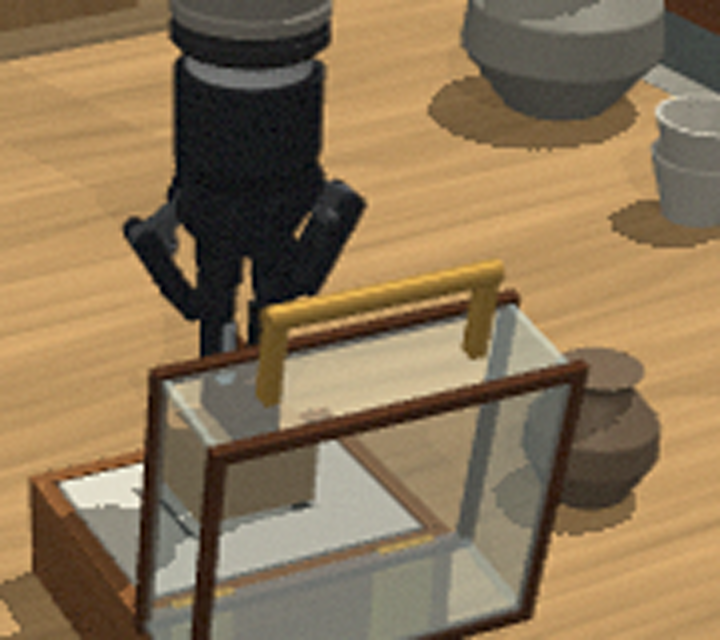

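View pics/w13.png

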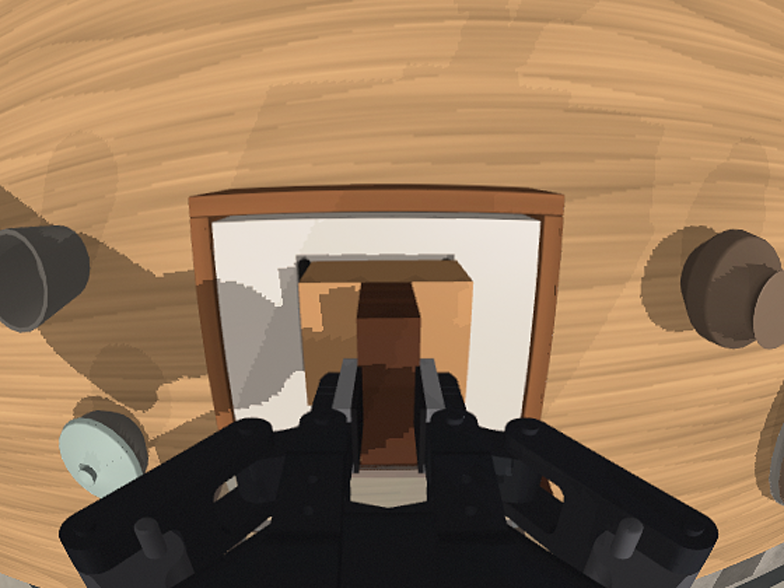

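Emit:
step_arm([
  [0,0,-4,0,1],
  [-1,0,-8,0,1],
  [-3,0,-11,0,1],
  [-5,0,-13,0,1],
  [-5.5,0,-13,0,1],
  [-5.5,0,-13,0,1],
  [-5.5,0,-13,0,1],
  [-5.5,0,-13,0,1],
  [-5.5,0,-13,0,1],
  [-5.5,0,-13,0,1],
  [-5.5,0,-13,0,1],
  [-5.5,0,-13,0,1],
])

```text
t: 27.0
eef_pos: [0.5463, 0.0939, 0.1744]
tool_rot: [-0.0, 0.732, 0.682, -0.0]
contact_force: [-0.3, 0.8, -1.9]
gripper_width: 0.201
```

```bash
python3 lean.py; python3 -c "
from h import *
save(load('wrist'),'w14.png',s=1.4)
c=cam('side'); save(c,'sd14.png',s=1.4)
c=cam('scene'); save(c,'sc14.png',s=1.4)
c=cam('scene'); 
m=c['frame']; print([px2w(c,u/1.4,v/1.4).round(4) for u,v in [(0.1*0+430,190),(440,185),(470,181)]])
save(c,'sc14c.png',(220,60,400,220),4)"
```

```text
t 27.0 pos [0.5463 0.0939 0.1744] yaw 85.96 d [ 0.1  0.5 49.4] spin -0.04 F [-0.3  0.8 -1.9] w 0.201 q7 0.81
sides [[1564.0, -25.1, 120.3], [1529.0, 25.2, 119.3]] lean deg (+ = top to +y) 1.25 mid top h mm 119.8 rise 42.8 2971
mould h side -1 64.4 3508 mould h side 1 64.5 4638 case rim 64.4 3326
[array([0.706 , 0.06  , 0.2639]), array([0.7032, 0.0768, 0.2657]), array([0.7091, 0.1198, 0.2639])]
```

View pics/sd14.png

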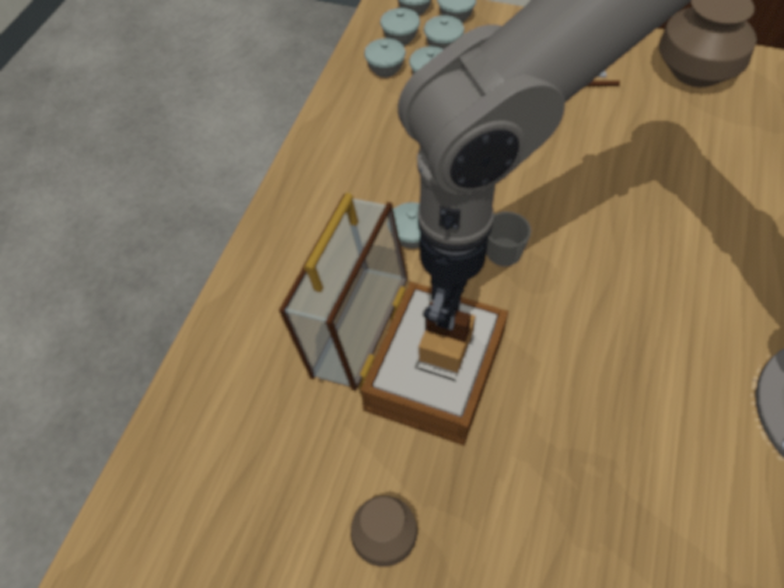

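View pics/sc14c.png

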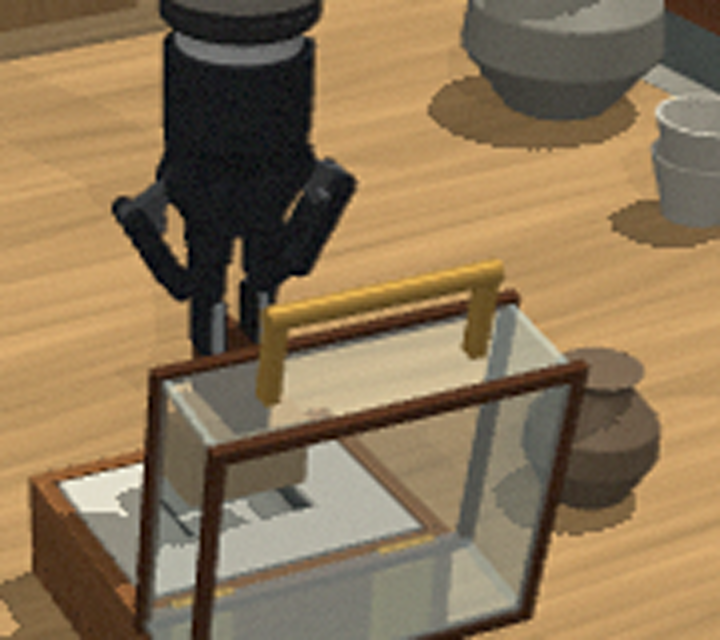

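Run:
```python
from go import *
c=load('wrist')
for v in [300,330,360,385,395]:
    for u in (325,450): print(v,u,wpx2w(c,u/1.4,v/1.4).round(4),end=' ')
    print()
```

```text
300 325 [0.5242 0.0709 0.1202] 300 450 [0.5279 0.1211 0.1194] 
330 325 [0.5369 0.0695 0.1204] 330 450 [0.5408 0.1207 0.1196] 
360 325 [0.5503 0.0679 0.1205] 360 450 [0.5547 0.1205 0.119 ] 
385 325 [0.538  0.0755 0.168 ] 385 450 [0.5407 0.1146 0.1679] 
395 325 [0.5386 0.0761 0.1735] 395 450 [0.5409 0.1138 0.1741]
```

View pics/w14.png

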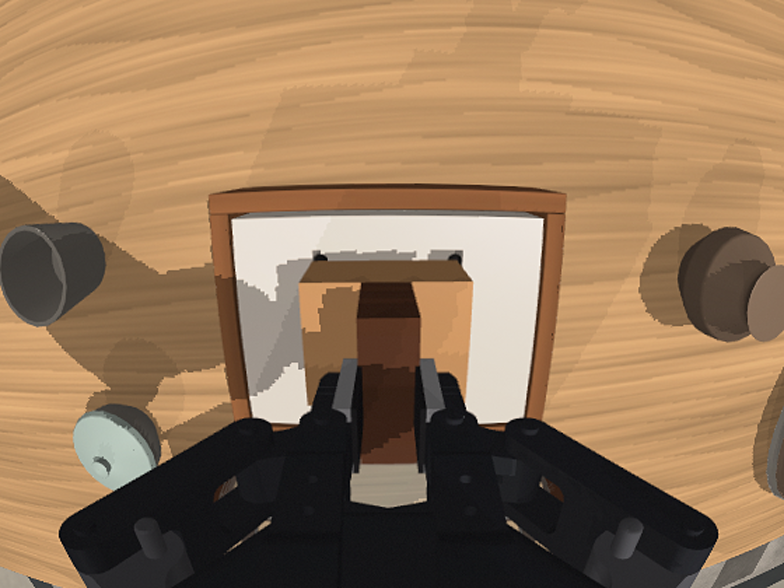

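Core is level within about 1°, 15 mm above the rim and steady, and everything else is in place, so I'm handing in.

```bash
python3 -c "
from station import bot
print(bot.hand_in())"
```

```text
the job is handed in; nothing more can be done
None
```

The hood is up on its stop, and the core came free by rocking. I handed the job in with the core held upright above the mould, at about 27 s of the 67 s allowed.

- **Hood:** I swung it up by its bar over about 6 s until the stop pushed back with 18 N, at the predicted position. The bar had not moved in the last pictures.
- **Rocking:** The core leaned left, right, left, right and left again while I eased it up. Most leans reached 6 to 7°. The second lean to the right reached 13°, past the 6–9° you asked for. The last one to the left was only about 3°, because the core was nearly out.
- **Forces:** The upward pull peaked at about 22 N in one reading, close to what would lift the mould. In every depth measurement the mould stayed within about 0.2 mm of the case rim. On the last left swing the core caught, and the gripper pressed down on it with about 43 N until I raised it. That load went through the fingers, and the wrist force stayed well under 120 N.
- **Final state:** The core's underside is about 15 mm above the opening and it leans about 1.2°. It is centred over the mouth and gripped at 90 N, and only the core's weight shows on the wrist.
- **Pottery:** I did not go near the three pieces, and they look unmoved in the pictures.

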